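# Demagnetise bearing rings on the bench demagnetiser

## Robot

A 6-joint arm with a two-finger parallel gripper is mounted at the origin on the work surface. World frame = base frame: x ahead of the robot, y to its left, z up, the work surface at z = 0. Lengths are in m, angles in rad, forces in N, time in s.
With the tool pointing down it reaches from about 0.25 to 0.775 m from the base axis. Payload 4 kg.
Tool frame: the origin (TCP) lies at the very end of the fingers, on their centre line; the grasp point (between the pads) lies tcp_to_grasp behind it (tcp_to_grasp is the distance from the TCP to the grasp point, in m); z points along the fingers, y is the direction in which the jaws open and shut (so a half turn about z gives the same grasp; the last joint's range is limited). The gripper opens to 94 mm and grips with 3 to 60 N. Pads are 16 mm wide; open, the fingers measure 119 mm over their backs; the gripper's body (75 mm by 177 mm) begins 78 mm behind the grasp point.
Start: joints at [-1.258, 0.087, 1.371, -0, 1.684, -0.103], TCP at [0.222, -0.503, 0.206] pointing down, gripper open.
Joint ranges: [-3.1, 3.1], [-0.76, 2.03], [0.27, 2.55], [-1.08, 4.22], [0.17, 2.65], [-2.57, 2.57]. Speed limits (rad/s): [2.79, 2.79, 3.14, 3.14, 3.14, 3.14].

## Interface

Orientations are given as [roll, pitch, yaw] about the fixed x, y, z axes, in that order (R = Rz(yaw) Ry(pitch) Rx(roll)).
In Python, from bench import * gives the robot as it stands.
- The arm moves only by the tool play_rows, never from a script. Its argument "rows" is a list of rows, each a list of 3 entries, a list of its own where there are three numbers: the finger opening in cm, from 0 to 9.4, then the shift along the world's x, y, z in cm, then the turn, a rotation vector about the world's x, y, z in rad. A call has 1 to 8 rows; each row is the pose to reach, as a shift and turn from the pose commanded when the call began; what a row does not reach only later rows make up. A row lasts 1/12 s, in which the tool goes at most 41.7 mm and 7.16 degrees, less where a joint would pass 70% of its speed; a pose out of reach is approached as far as the arm can. A call with a gripper value outside its range is refused whole. The fingers move at their own pace and stop on an object; the grip force is fixed at half the most. Time passes only in rows, so rows that repeat a pose let the fingers close. It gives the time, the measured TCP pose, the force and the opening at its end, in the units of the state.
- get_obs(): the state, without advancing time (a new reading comes with each control period).
- snapshot(name): name is "side" or "top" or "wrist"; returns a dict with "pixels" (480x640x3 uint8, red, green, blue), "fx", "fy", "cx", "cy" (pixels), "rvec" (rotation vector, rad) and "tvec" (3), from world to camera coordinates, as OpenCV has them. Camera axes: x right, y down, z forward; pixel columns grow to the right and rows downward; lengths in m; the calibration is good to about 2 mm. A picture is of the moment at which its call begins. There is no depth.
- close_job(): hands the job in, once; it reports no verdict.
Trained networks look in the newest picture that a camera, given by its name, has taken for a name from the list of things; names that differ only in an ending like _2 or _b are one class to them, and where a whole thing is asked for, a point or a joint stands for the part that bears it (a point fixed in the world has none). Each returns a list of dicts, best first, with "confidence" (0 to 1); they miss things now and then, are a little off and sometimes report something else, mostly with a low value. They report only what shows in the picture. A call takes as long as a camera call. They do not tell look-alikes from the thing itself.
- silhouettes(camera, label): "mask" (480x640 bool, what is visible of it) and "point" ([row, column] in pixels, amid what is visible of it).
The state is a dict: "time": time; "joint_positions": joint angles; "qvel": joint speeds; "joint_torque": joint torques, N m; "tool_pos": TCP position; "ee_rot": TCP orientation; "wrist_force": force on the tool from outside, world axes, zero at the start; "wrist_torque": the same for the moment, N m; "width": finger opening in m.
Only numpy, scipy, OpenCV 4.12 (cv2) and the standard library are available. Lean on these libraries where they do the work, as an engineer would, in place of code of your own. Each camera call takes 0.05 s, during which the arm holds its last target. There are 200 camera calls.

## Task

Demagnetise the crack-tested rings: stack all the thick races and thin spacers that lie on the bench over the demagnetiser's round pole and lay the keeper bar across the tops of both limbs. Then turn the tap switch up from its off stop, one click for each thin spacer and two for each thick race on the pole and never past that tap, let it rest there for a second and turn it back to off. Last, take the keeper off and lay it flat on the bench again, and lay all the rings flat in the shallow tray.

Things in the scene. Friction and masses are not known exactly. Their poses are not given: they have to be found in the camera images.
- pole_seat (a point): Centre of the top of the black collar (54 mm across) on which the rings stack, on the axis of the round steel pole, 80 mm above the bench. The pole is 36 mm across and stands 58 mm above this point, its top 6 mm tapered to 29 mm. Axes are those of the demagnetiser: a fixed green box of 246 x 226 mm (x, y), 70 mm high, z up; its +y side is the round pole's side, its -x side carries the tap switch. The machine is turned only a little from the world axes.
- pole_top (a point): Centre of the round pole's flat top, 138 mm above the bench.
- bridge_mid (a point): Point midway between the two limbs, level with their tops (138 mm above the bench). The round pole stands 55 mm from it towards machine +y, the square return limb (40 x 40 mm) 55 mm towards -y. The keeper's middle belongs above it, its length along machine y. Axes as the demagnetiser.
- selector_grip (a point): Tap switch: black bar knob standing on the housing's top, on its axis and 26 mm above the housing top (96 mm above the bench), 125 mm from bridge_mid towards machine -x. The bar is 50 mm long, 13 mm wide, and reaches 13 mm above this point and 15 mm below it, where a round skirt 58 mm across begins. The point turns with the knob: its x axis runs along the bar to the pointer nose, which carries a white line and sticks out 7 mm more.
- selector (a joint): Angle of the tap switch in rad: 0 at the off stop (where it starts), growing as it turns clockwise seen from above, end stop at 3.67. It clicks into a spring detent every 0.5236 rad (30 degrees, taps 0 to 7, marked by ticks on the dial plate) and is drawn into the nearest one when let go; about 0.1 N m to turn past a click. At off the pointer stands 105 degrees anticlockwise from machine +x.
- race_a_mid (a point): Thick steel bearing race, 20 mm high with a dark groove round it, 0.3 kg, OD 64 mm, bore 40 mm. The point is on the axis, half-way up (10 mm above the underside), z along the axis. Two to three of the four rings (races and spacers) are there; an absent one reads None from the start.
- race_b_mid (a point): Thick steel bearing race like race_a: 20 mm high, OD 64 mm, bore 40 mm. The point is on the axis, half-way up (10 mm above the underside), z along the axis. Two to three of the four rings (races and spacers) are there; an absent one reads None from the start.
- spacer_a_mid (a point): Thin plain steel spacer ring, 10 mm high, 0.15 kg, OD 64 mm, bore 40 mm. The point is on the axis, half-way up (5 mm above the underside), z along the axis. Two to three of the four rings (races and spacers) are there; an absent one reads None from the start.
- spacer_b_mid (a point): Thin plain steel spacer ring like spacer_a: 10 mm high, OD 64 mm, bore 40 mm. The point is on the axis, half-way up (5 mm above the underside), z along the axis. Two to three of the four rings (races and spacers) are there; an absent one reads None from the start.
- keeper_mid (a point): Keeper: laminated steel bar 156 x 28 x 24 mm (x, y, z), about 0.8 kg, lying flat on the bench at the start. The point is its centre, x along its length.
- tray_in (a point): Centre of the inner floor of the shallow aluminium tray, 3 mm above the bench. The tray is fixed, 250 x 150 mm outside (x, y), walls 3 mm thick and 22 mm high above the bench; x along its length.
- tin: Bystander: blue and white paint tin, 96 mm across and 113 mm tall; origin at the centre of its underside. Not to be disturbed.
- wrench: Bystander: open-ended wrench 220 mm long lying flat; origin on its underside, x along it. Not to be disturbed.
- hammer: Bystander: hammer 240 mm long lying flat; origin on its underside, x along it. Not to be disturbed.
Things that resemble listed ones, but are neither listed nor needed, are in the scene too. What is shaped like the part that bears race_a_mid but yellow is not meant.

How it is judged:
By the outcome, as a careful person would: the job done as asked, in the order asked, and still so for the second after the job is handed in, with the robot touching nothing.
Of race_a, race_b, spacer_a, spacer_b only 2 to 3 are there at a start; the rules pass over those that are not, and their reading is None.
At some moment in a run one of race_a, race_b, spacer_a, spacer_b may be knocked a few centimetres aside while the robot is not near it.
Once in a run the grip may slacken for a moment while it holds something.
It also fails if it takes over 210 s, if anything falls off the work surface, if the arm or the gripper's body presses on something with over 40 N, if the wrist force passes 120 N, or if a joint passes its speed limit or range.

## Working session

There is one attempt and no reset: what is moved stays moved. The work goes in short steps, Python scripts to look and compute and a tool call to move; the robot and the scene stay as the last step left them, time stands still between calls to the robot, and variables do not carry over. Pictures are saved under pics/ and viewed, about 12 in all and at most 16, crops included, and the job is handed in when it is done.

Besides the shell and the picture viewer there is one more tool, called after "Request:" by a JSON object that holds its "name" and its "arguments". play_rows: Moves the arm, as the interface text tells. Its arguments: {"type":"object","properties":{"rows":{"type":"array"}},"required":["rows"]}

```bash
ls; mkdir -p pics
python3 - <<'E'
from bench import *
import cv2
o=get_obs();print({k:(v if not hasattr(v,'round') else v) for k,v in o.items()})
for n in("top","side"):
    s=snapshot(n);cv2.imwrite(f"pics/{n}0.png",cv2.cvtColor(s["pixels"],cv2.COLOR_RGB2BGR));print(n,s["fx"],s["cx"],s["cy"],s["rvec"],s["tvec"])
    for l in ["race_a_mid","spacer_a_mid","keeper_mid","selector","tray_in","tin","wrench","hammer"]:
        try: print(l,[(round(d["confidence"],2),d["point"],int(d["mask"].sum())) for d in silhouettes(n,l)])
        except Exception as e: print(l,e)
E
```

```text
pics
{'time': 0.0, 'joint_positions': array([-1.25806404e+00,  8.79125461e-02,  1.37222279e+00,  1.29618256e-05,
        1.68361551e+00, -1.03069658e-01]), 'qvel': array([ 5.55853082e-04, -4.15448250e-05, -2.31031930e-03, -1.93286839e-03,
       -1.82902353e-03, -9.95187673e-04]), 'joint_torque': array([-1.20375775e-03, -3.40189362e+01, -3.02426040e+01,  7.14902231e-02,
        3.30252678e-02, -1.70019198e-04]), 'tool_pos': array([ 0.22200383, -0.50260541,  0.20434336]), 'ee_rot': array([-3.13944724e+00, -2.34864785e-04,  4.15803140e-01]), 'wrist_force': array([ 0.22703279, -0.73871066,  0.01356856]), 'wrist_torque': array([ 0.00753156, -0.01019276,  0.0172784 ]), 'width': 0.09418284839064853}
top 457.5930968761664 319.81808701269244 232.68299160052925 [ 2.16344111 -2.124175    0.13397491] [0.05884818 0.59733903 0.99337916]
race_a_mid [(0.91, [282.5, 218.7], 454), (0.9, [229.5, 205.6], 429), (0.78, [322.7, 234.4], 476), (0.74, [287.6, 157.7], 499), (0.62, [272.6, 257.4], 473)]
spacer_a_mid []
keeper_mid [(0.58, [209.7, 246.5], 876), (0.36, [283.1, 220.9], 360)]
selector []
tray_in [(
[... 265 characters left out ...]
.16138079586545 319.8352982268124 237.62689440767198 [ 0.15603295 -2.73125896  1.46730755] [0.5989101  0.07995248 1.17560707]
race_a_mid [(0.74, [351.4, 361.1], 712), (0.67, [392.2, 375.1], 991), (0.61, [354.8, 308.2], 812), (0.59, [307.3, 361.4], 629), (0.58, [326.0, 418.6], 717)]
spacer_a_mid [(0.74, [179.4, 291.5], 609), (0.69, [226.3, 378.5], 340)]
keeper_mid [(0.88, [318.6, 279.2], 1460), (0.38, [376.9, 421.6], 632), (0.34, [236.4, 346.0], 7906)]
selector [(0.66, [224.6, 377.2], 388)]
tray_in [(0.69, [191.7, 385.3], 2472)]
tin [(0.65, [377.8, 240.3], 5186)]
wrench [(0.73, [239.2, 246.4], 473), (0.64, [229.5, 381.3], 377)]
hammer [(0.78, [184.6, 288.9], 584), (0.47, [345.4, 364.8], 799)]
```

View pics/top0.png

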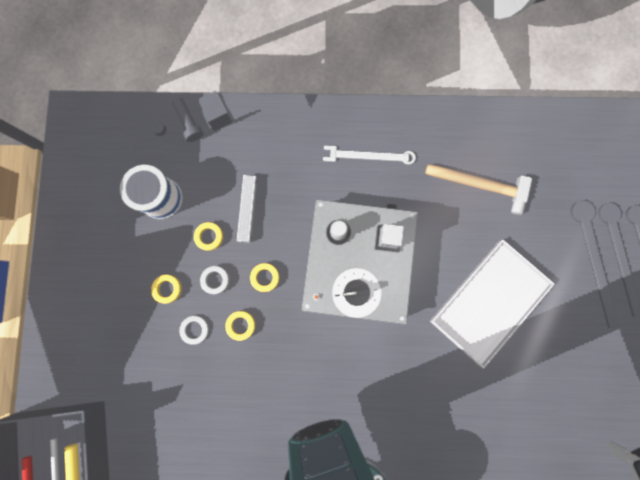

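View pics/side0.png

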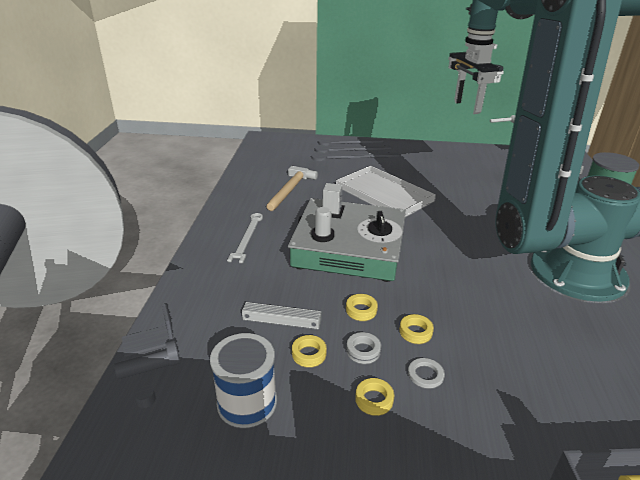

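Top view: grey rings at (col 214,row 280) and (194,330). Yellow look-alikes are at (208,236), (264,277), (166,289) and (240,326). The keeper is at (247,208), the pole at (339,230), the knob at (357,292) and the tray at (493,303). In the side view the grey rings are (363,347), which looks like a race, and (426,373), which looks like a spacer. I'll check both in one crop.

```bash
cat > h.py <<'E'
from bench import *
import numpy as np, cv2
from scipy.spatial.transform import Rotation as Ro
def cam(s):
    R=cv2.Rodrigues(np.array(s["rvec"],float))[0]; return R,np.array(s["tvec"],float).ravel()
def p2w(s,uv,z):
    "pixels (N,2: col,row) to world xy at height z"
    R,t=cam(s); uv=np.atleast_2d(uv).astype(float)
    d=np.c_[(uv[:,0]-s["cx"])/s["fx"],(uv[:,1]-s["cy"])/s["fy"],np.ones(len(uv))]@R
    c=-R.T@t; return (c+d*((z-c[2])/d[:,2])[:,None])[:,:2]
def w2p(s,P):
    R,t=cam(s); q=np.atleast_2d(P)@R.T+t
    return np.c_[q[:,0]/q[:,2]*s["fx"]+s["cx"],q[:,1]/q[:,2]*s["fy"]+s["cy"]]
def save(s,name): cv2.imwrite(f"pics/{name}.png",cv2.cvtColor(s["pixels"],cv2.COLOR_RGB2BGR))
def blob(s,uv,z,lo=120,r=45,sat=40):
    "bright grey blob containing/nearest uv -> contour in world at z"
    h=cv2.cvtColor(s["pixels"],cv2.COLOR_RGB2HSV); m=((h[...,2]>lo)&(h[...,1]<sat)).astype(np.uint8)
    n,l,st,c=cv2.connectedComponentsWithStats(m); k=1+np.argmin([np.hypot(*(c[i]-uv)) if st[i,4]>60 else 1e9 for i in range(1,n)])
    ct=max(cv2.findContours((l==k).astype(np.uint8),0,1)[0],key=len)[:,0]
    return c[k],st[k],p2w(s,ct,z).astype(np.float32)
E
python3 - <<'E'
from h import *
s=snapshot("top");sd=snapshot("side")
for nm,uv,z in(("race",(214,280),.02),("spacer",(194,330),.01)):
    c,st,w=blob(s,uv,z); print(nm,c,st,cv2.fitEllipse(w))
c,st,w=blob(s,(247,208),.024);print("keeper",c,st,cv2.minAreaRect(w))
c,st,w=blob(s,(493,303),.022);print("tray",c,st,cv2.minAreaRect(w))
print("corners",p2w(s,[(318,200),(417,212),(405,323),(303,310)],.07))
print("pole",p2w(s,[(338,227)],.138),"limb",p2w(s,[(391,236)],.138),"knob",p2w(s,[(356,292)],.109))
print("tin,wrench,hammer",p2w(s,[(148,187)],.113),p2w(s,[(325,154),(413,157)],0),p2w(s,[(428,170),(522,195)],0))
a=cv2.resize(sd["pixels"][280:430,280:460],None,fx=2.9,fy=2.9,interpolation=2)[:,:400]
b=cv2.resize(s["pixels"][190:335,295:425],None,fx=3,fy=3,interpolation=2)
a=cv2.resize(a,(400,435));b=cv2.resize(b,(390,435))
cv2.imwrite("pics/crop1.png",np.hstack([a,b])[...,::-1])
E
```

```text
race [187.58974359 128.58974359] [183 117  11  22 117] ((0.8444851040840149, 0.39119261503219604), (0.021702654659748077, 0.04918332397937775), 97.52987670898438)
spacer [ 70.20710059 419.07692308] [ 53 411  31  18 169] ((0.17359678447246552, 0.6221391558647156), (0.02863619662821293, 0.07372470945119858), 9.452465057373047)
keeper [187.58974359 128.58974359] [183 117  11  22 117] ((0.8465794920921326, 0.39476847648620605), (0.046245183795690536, 0.025372697040438652), 28.505088806152344)
tray [374.51258567 210.75315367] [     0      0    640    480 206902] ((0.6212044954299927, 0.0829622745513916), (1.1203559637069702, 1.5852247476577759), 0.6257913708686829)
corners [[ 0.6654413   0.07480899]
 [ 0.64206818 -0.14426251]
 [ 0.40068123 -0.11628723]
 [ 0.42381965  0.10231012]]
pole [[0.59522323 0.03130997]] limb [[ 0.57850357 -0.0771823 ]] knob [[ 0.46395834 -0.00860177]]
tin,wrench,hammer [[0.67867335 0.43892712]] [[ 0.79363502  0.06155062]
 [ 0.78943137 -0.15001179]] [[ 0.75783806 -0.18552537]
 [ 0.7003936  -0.40668997]]
```

View pics/crop1.png

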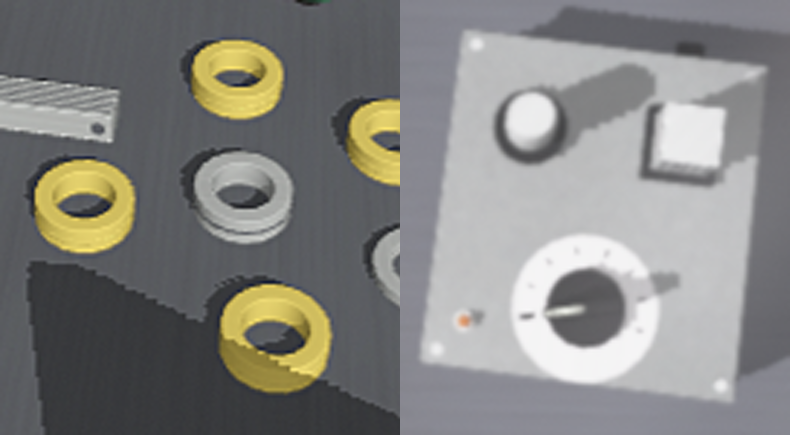

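The left crop confirms that the grey ring among the yellow ones is grooved, so it is a race. The other grey ring is a thin plain spacer, so there are two rings and 3 clicks. The right crop shows the pole, the limb and the knob with its pointer at off, pointing image-left.

Run:
```python
from h import *
import bench
print([n for n in dir(bench) if n[0]!='_'], getattr(bench,'tcp_to_grasp',None))
s=snapshot("top"); save(s,"t1")
for nm,uv,z in(("race",(214,280),.018),("spacer",(194,330),.01)):
  for lo in(150,165):
    c,st,w=blob(s,uv,z,lo=lo); print(nm,c,st,cv2.fitEllipse(w),cv2.minEnclosingCircle(w))
c,st,w=blob(s,(247,208),.024,lo=150);print("keeper",c,st,cv2.minAreaRect(w))
c,st,w=blob(s,(493,303),.022,lo=160);print("tray",c,st,cv2.minAreaRect(w))
print("yellow",p2w(s,[(208,236),(264,277),(166,289),(240,326)],.02))
```

```text
['IKError', 'close_job', 'get_obs', 'silhouettes', 'snapshot', 'tcp_to_grasp'] 0.0188
race [213.00401606 279.87550201] [199 265  29  31 498] ((0.48642948269844055, 0.31222787499427795), (0.06517370045185089, 0.06663662940263748), 95.42613983154297) ((0.48622027039527893, 0.31233885884284973), 0.03457609564065933)
race [213.1359447  279.86866359] [199 266  29  29 434] ((0.4864189028739929, 0.3118841052055359), (0.0632578432559967, 0.06418091803789139), 36.85617446899414) ((0.48628294467926025, 0.3118019998073578), 0.03321307152509689)
spacer [192.58203125 329.90039062] [178 315  30  31 512] ((0.37258127331733704, 0.35510513186454773), (0.0650012344121933, 0.06662134826183319), 150.15911865234375) ((0.3724012076854706, 0.3552608788013458), 0.03427685424685478)
spacer [192.80794702 329.9602649 ] [179 316  29  29 453] ((0.372509628534317, 0.35455140471458435), (0.06345953792333603, 0.06413642317056656), 8.299524307250977) ((0.3723003566265106, 0.3545635938644409), 0.03294111788272858)
keeper [245.25991649 208.3611691 ] [236 174  20  69 958] ((0.6537988781929016, 0.24423183500766754), (0.032738879323005676, 0.16149094700813293), 86.7358169555664)
tray [491.52735739 301.33721381] [ 430  239  125  126 7731] ((0.4477911591529846, -0.3196561932563782), (0.15696854889392853, 0.2559351921081543), 48.62565231323242)
yellow [[0.58688491 0.32866337]
 [0.49483927 0.19551365]
 [0.46342952 0.41824357]
 [0.38403037 0.24565033]]
```

Request:
{"name": "play_rows", "arguments": {"rows": [[9.4, [1.1, 3.4, 0], [0, 0, 0.09]], [9.4, [2.2, 6.8, 0], [0, 0, 0.18]], [9.4, [3.3, 10.2, 0], [0, 0, 0.27]], [9.4, [4.4, 13.6, 0], [0, 0, 0.36]], [9.4, [5.5, 17.0, 0], [0, 0, 0.45]], [9.4, [6.6, 20.4, 0], [0, 0, 0.54]], [9.4, [7.7, 23.8, 0], [0, 0, 0.63]], [9.4, [8.8, 27.2, 0], [0, 0, 0.71]]]}}

```text
time: 1.72
tool_pos: [0.3103, -0.2296, 0.2057]
ee_rot: [3.141, 0.0, 1.129]
wrist_force: [0.6, 0.3, 0.8]
width: 0.094
```

Request:
{"name": "play_rows", "arguments": {"rows": [[9.4, [1.1, 3.4, 0], [0, 0, 0.09]], [9.4, [2.2, 6.8, 0], [0, 0, 0.18]], [9.4, [3.3, 10.2, 0], [0, 0, 0.27]], [9.4, [4.4, 13.6, 0], [0, 0, 0.36]], [9.4, [5.5, 17.0, 0], [0, 0, 0.45]], [9.4, [6.6, 20.4, 0], [0, 0, 0.54]], [9.4, [7.7, 23.8, 0], [0, 0, 0.63]], [9.4, [8.8, 27.2, 0], [0, 0, 0.71]]]}}

```text
time: 2.38
tool_pos: [0.3983, 0.0427, 0.2058]
ee_rot: [3.14, 0.0, 1.84]
wrist_force: [0.7, -0.6, 0.3]
width: 0.0937
```

Request:
{"name": "play_rows", "arguments": {"rows": [[9.4, [1.1, 3.4, 0], [0, 0, 0.09]], [9.4, [2.2, 6.8, 0], [0, 0, 0.18]], [9.4, [3.3, 10.2, 0], [0, 0, 0.27]], [9.4, [4.4, 13.6, 0], [0, 0, 0.36]], [9.4, [5.5, 17.0, 0], [0, 0, 0.45]], [9.4, [6.6, 20.4, 0], [0, 0, 0.54]], [9.4, [7.7, 23.8, 0], [0, 0, 0.63]], [9.4, [8.8, 27.2, 0], [0, 0, 0.71]]]}}

```text
time: 3.05
tool_pos: [0.4863, 0.3148, 0.2055]
ee_rot: [3.141, 0.0, 2.551]
wrist_force: [0.8, -0.1, -0.0]
width: 0.094
```

Run:
```python
from h import *
s=snapshot("wrist"); save(s,"w1"); R,t=cam(s); print("cam at",-R.T@t, "axis",R[2])
print(w2p(s,[[.4863,.3118,.02],[.3723,.3546,.01]]))
h=cv2.cvtColor(s["pixels"],cv2.COLOR_RGB2HSV)
for x in("race_a_mid","spacer_a_mid"): print(x,[(round(d["confidence"],2),d["point"]) for d in silhouettes("wrist",x)])
t=snapshot("top")
for nm,uv,z in(("race",(214,280),.02),("spacer",(194,330),.01)):
    c,st,w=blob(t,uv,z,lo=150);print(nm,cv2.fitEllipse(w))
```

```text
cam at [0.4155835  0.36232737 0.38553605] axis [ 0.23970187 -0.16133866 -0.95734678]
[[313.90265202 213.92937296]
 [280.81152686  75.75680512]]
race_a_mid [(0.94, [273.2, 229.4]), (0.94, [133.5, 421.3]), (0.78, [232.6, 303.5]), (0.77, [301.6, 390.7]), (0.63, [169.2, 170.8])]
spacer_a_mid []
race ((0.5417357683181763, 0.25354501605033875), (0.014248491264879704, 0.12203481048345566), 178.9952392578125)
spacer ((0.3759616017341614, 0.3358558714389801), (0.026755595579743385, 0.05425650626420975), 103.20832061767578)
```

View pics/w1.png

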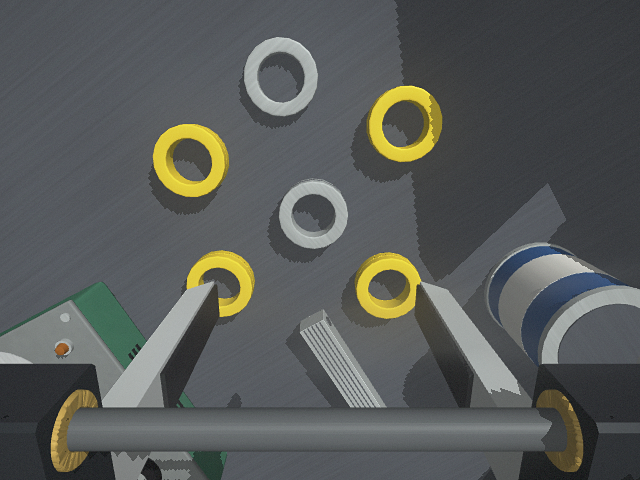

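The wrist view shows the race at (313,214) and the spacer at (281,76), as the top view predicted. Yellow rings surround them, with the fingers clear. I'll descend on the race.

Request:
{"name": "play_rows", "arguments": {"rows": [[9.4, [0, -0.15, -3.5], [0, 0, 0]], [9.4, [0, -0.3, -7], [0, 0, 0]], [9.4, [0, -0.3, -10.5], [0, 0, 0]], [9.4, [0, -0.3, -14], [0, 0, 0]], [9.4, [0, -0.3, -17], [0, 0, 0]], [9.4, [0, -0.3, -19], [0, 0, 0]], [9.4, [0, -0.3, -20], [0, 0, 0]], [9.4, [0, -0.3, -20], [0, 0, 0]]]}}

```text
time: 3.92
tool_pos: [0.4843, 0.3077, 0.0032]
ee_rot: [-3.137, -0.002, 2.544]
wrist_force: [-0.5, -0.6, -0.4]
width: 0.0939
```

Request:
{"name": "play_rows", "arguments": {"rows": [[5.5, [0, 0, 0], [0, 0, 0]], [5.5, [0, 0, 0], [0, 0, 0]], [5.5, [0, 0, 0], [0, 0, 0]], [5.5, [0, 0, 0], [0, 0, 0]], [5.5, [0, 0, 0], [0, 0, 0]], [5.5, [0, 0, 0], [0, 0, 0]], [5.5, [0, 0, 0], [0, 0, 0]], [5.5, [0, 0, 0], [0, 0, 0]]]}}

```text
time: 4.58
tool_pos: [0.4869, 0.3103, 0.0068]
ee_rot: [3.14, 0.001, 2.546]
wrist_force: [-0.2, -0.6, 6.1]
width: 0.0621
```

Request:
{"name": "play_rows", "arguments": {"rows": [[5.5, [0, 0, 1], [0, 0, 0]], [5.5, [0, 0, 3], [0, 0, 0]], [5.5, [0, 0, 6], [0, 0, 0]], [5.5, [0, 0, 9], [0, 0, 0]], [5.5, [0, 0, 12], [0, 0, 0]], [5.5, [0, 0, 15], [0, 0, 0]], [5.5, [0, 0, 18], [0, 0, 0]], [5.5, [0, 0, 20], [0, 0, 0]]]}}

```text
time: 5.25
tool_pos: [0.4862, 0.3099, 0.2081]
ee_rot: [3.14, 0.001, 2.546]
wrist_force: [0.0, 0.6, -2.4]
width: 0.0622
```

Request:
{"name": "play_rows", "arguments": {"rows": [[5.5, [1.1, -3.8, 1], [0, 0, -0.12]], [5.5, [2.2, -7.7, 2], [0, 0, -0.24]], [5.5, [3.3, -11.6, 3], [0, 0, -0.36]], [5.5, [4.4, -15.5, 4], [0, 0, -0.48]], [5.5, [5.5, -19.4, 4], [0, 0, -0.6]], [5.5, [6.6, -23.3, 4], [0, 0, -0.72]], [5.5, [7.7, -27.2, 4], [0, 0, -0.84]], [5.5, [8.8, -31.0, 4], [0, 0, -0.95]]]}}

```text
time: 5.92
tool_pos: [0.5735, -0.0021, 0.2444]
ee_rot: [-3.139, -0.0, 1.59]
wrist_force: [1.1, 1.1, -3.5]
width: 0.0627
```

Request:
{"name": "play_rows", "arguments": {"rows": [[5.5, [0.6, -2.5, 0], [0, 0, -0.07]], [5.5, [1.2, -5, 0], [0, 0, -0.14]], [5.5, [1.2, -5, 0], [0, 0, -0.14]], [5.5, [1.2, -5, 0], [0, 0, -0.14]]]}}

```text
time: 6.25
tool_pos: [0.5855, -0.0513, 0.2438]
ee_rot: [-3.138, -0.001, 1.454]
wrist_force: [0.0, 0.8, -3.8]
width: 0.0618
```

Run:
```python
from h import *
s=snapshot("wrist"); save(s,"w2"); o=get_obs(); print(o["tool_pos"],o["ee_rot"],o["width"])
print(w2p(s,[[.5952,.0313,.138],[.5785,-.0772,.138],[.464,-.0086,.109]]))
```

```text
[ 0.58552598 -0.05015458  0.24424207] [-3.13860878e+00 -9.22116486e-04  1.45558468e+00] 0.062425143307190394
[[317.9522186  117.27731895]
 [312.64598321 270.91535135]
 [155.81069457 191.0895282 ]]
```

View pics/w2.png

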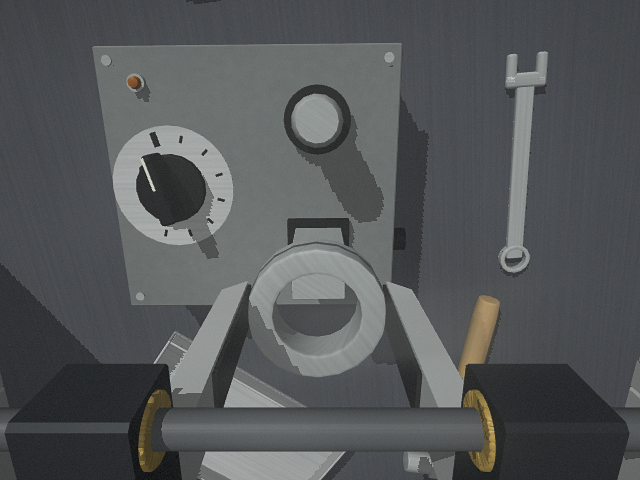

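The wrist view shows the pole top at about (317,119), the knob at (170,187) and the race held at (317,312). I'll refine the pole and machine yaw from the disc and the housing screws, and check the ring's position in the grip.

Run:
```python
from h import *
s=snapshot("wrist"); o=get_obs(); x,y,z=o["tool_pos"]
g=cv2.cvtColor(s["pixels"],cv2.COLOR_RGB2GRAY)
print("row119",g[119,278:358:2]); print("col317",g[78:160:2,317])
# collar outer + pole top by thresholding
sub=g[75:165,275:360]; d=((sub<70)).astype(np.uint8)
n,l,st,c=cv2.connectedComponentsWithStats(d); k=1+np.argmax(st[1:,4]); ct=max(cv2.findContours((l==k).astype(np.uint8),0,1)[0],key=len)[:,0]+[275,75]
print("collar bbox",st[k]+[275,75,0,0,0],cv2.fitEllipse(p2w(s,ct,.08).astype(np.float32)))
b=(sub>165).astype(np.uint8); n,l,st,c=cv2.connectedComponentsWithStats(b)
for k in range(1,n):
  if st[k,4]>300:
    ct=max(cv2.findContours((l==k).astype(np.uint8),0,1)[0],key=len)[:,0]+[275,75]; print("bright",st[k],cv2.fitEllipse(p2w(s,ct,.138).astype(np.float32)))
print("screws",p2w(s,[(106,61),(389,58),(140,297)],.07).tolist())
print("knob",p2w(s,[(171,187)],.105))
a=np.linspace(0,6.28,200); zt=z-.0068+.02
q=w2p(s,np.c_[x+.032*np.cos(a),y+.032*np.sin(a),a*0+zt]); print("pred ring top",q.min(0),q.max(0))
q=w2p(s,np.c_[x+.02*np.cos(a),y+.02*np.sin(a),a*0+zt]); print("pred bore",q.min(0),q.max(0))
cv2.imwrite("pics/c3.png",cv2.resize(s["pixels"][70:390,235:400],None,fx=1.8,fy=1.8)[...,::-1])
```

```text
row119 [111 111 111  66  51  50  49 125 132 149 154 153 150 154 152 150 151 151
 151 152 151 153 151 152 147 150 151 149 146 148 120  84  80  45  51  51
  49  73 111 111]
col317 [110 108 111 112  65  54  56  48  52 140 146 153 150 148 147 149 151 148
 150 150 153 151 151 152 148 153 151 150 148 148 155 149 151 154  78  78
  43  46  38  79  76]
collar bbox [ 284   86   67   70 1484] ((0.5940826535224915, 0.028966547921299934), (0.05307800695300102, 0.0534878708422184), 28.750503540039062)
screws [[0.4319433523863102, 0.09450878932058096], [0.6563492905272089, 0.07053078006428026], [0.40985862917716387, -0.10986557444838611]]
knob [[ 0.47478622 -0.00638003]]
pred ring top [246.12679297 243.03880622] [389.43530669 373.10180976]
pred bore [273.00168362 269.48043629] [362.49810806 350.64460203]
```

Request:
{"name": "play_rows", "arguments": {"rows": [[5.5, [0.4, 3.9, 0], [0, 0, 0]], [5.5, [0.85, 7.9, 0], [0, 0, 0]], [5.5, [0.85, 7.9, -3], [0, 0, 0]], [5.5, [0.85, 7.9, -6], [0, 0, 0]], [5.5, [0.85, 7.9, -9], [0, 0, 0]], [5.5, [0.85, 7.9, -9.5], [0, 0, 0]], [5.5, [0.85, 7.9, -9.5], [0, 0, 0]], [5.5, [0.85, 7.9, -9.5], [0, 0, 0]]]}}

```text
time: 7.02
tool_pos: [0.5949, 0.0296, 0.1518]
ee_rot: [3.14, -0.0, 1.457]
wrist_force: [0.8, 0.4, -2.0]
width: 0.0621
```

Run:
```python
from h import *
s=snapshot("side"); t=snapshot("top"); w=snapshot("wrist"); o=get_obs(); print(o["tool_pos"],o["wrist_force"],o["width"])
a=cv2.resize(s["pixels"][130:250,270:390],(400,400),interpolation=2)
c=cv2.resize(w["pixels"][200:400,220:420],(400,400),interpolation=2)
cv2.imwrite("pics/c4.png",np.hstack([a,c])[...,::-1])
```

```text
[0.59610789 0.02886632 0.15356077] [-0.89992688  0.67230671 -2.37825131] 0.06231933113364783
```

View pics/c4.png

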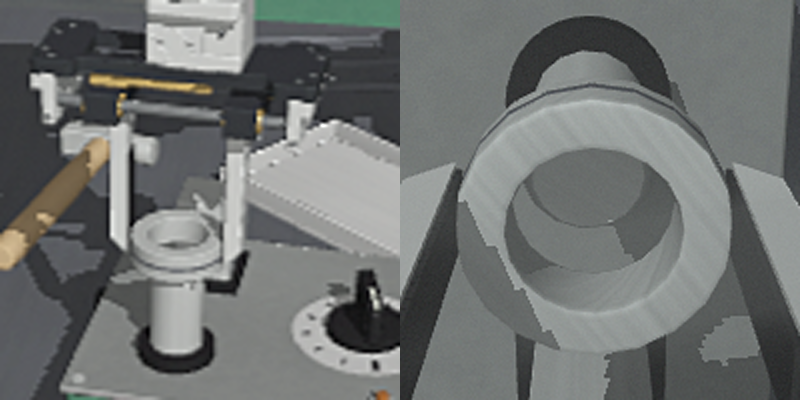

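Side view and wrist crop: the pole top is visible through the bore, slightly left of centre (about 313 against 317 in wrist columns). I'll compare with predicted pixels.

Run:
```python
from h import *
w=snapshot("wrist"); o=get_obs(); x,y,z=o["tool_pos"]; a=np.linspace(0,6.28,100)
def ex(cx,cy,r,z): 
    q=w2p(w,np.c_[cx+r*np.cos(a),cy+r*np.sin(a),a*0+z]); return np.r_[q.min(0),q.max(0)].round(1)
print(z,o["tool_pos"]); zt=z+.0132
print("bore top",ex(x,y,.02,zt),"obs 272.5 274 341.5 356")
print("OD top",ex(x,y,.032,zt),"obs 248.5 250 365 ? 376")
for d in(0,.002): print("pole disc",ex(x+d,y,.0145,.138),ex(x,y+d,.0145,.138))
print("pole@est",ex(.5941,.0290,.0145,.138),"collar",ex(.5941,.029,.027,.08))
```

```text
0.15324320427940621 [0.59595407 0.02876536 0.1532432 ]
bore top [273.1 270.6 362.2 351.3] obs 272.5 274 341.5 356
OD top [246.3 244.4 388.9 373.6] obs 248.5 250 365 ? 376
pole disc [289.1 260.3 345.4 312.3] [289.1 260.3 345.4 312.3]
pole disc [293.  259.9 349.2 311.9] [288.6 256.6 345.  308.8]
pole@est [285.5 260.3 341.7 312.2] collar [272.3 210.5 355.3 289.3]
```

Request:
{"name": "play_rows", "arguments": {"rows": [[5.5, [-0.15, 0.1, 0], [0, 0, 0]], [5.5, [-0.15, 0.1, -0.5], [0, 0, 0]], [5.5, [-0.15, 0.1, -1.0], [0, 0, 0]], [5.5, [-0.15, 0.1, -1.5], [0, 0, 0]], [5.5, [-0.15, 0.1, -2.0], [0, 0, 0]], [5.5, [-0.15, 0.1, -2.0], [0, 0, 0]]]}}

```text
time: 7.72
tool_pos: [0.5933, 0.0304, 0.129]
ee_rot: [-3.141, -0.001, 1.456]
wrist_force: [2.6, 2.7, -4.4]
width: 0.062
```

Request:
{"name": "play_rows", "arguments": {"rows": [[5.5, [0, 0, -0.7], [0, 0, 0]], [5.5, [0, 0, -1.4], [0, 0, 0]], [5.5, [0, 0, -2.1], [0, 0, 0]], [5.5, [0, 0, -2.8], [0, 0, 0]], [5.5, [0, 0, -3.5], [0, 0, 0]], [5.5, [0, 0, -3.9], [0, 0, 0]], [5.5, [0, 0, -3.9], [0, 0, 0]]]}}

```text
time: 8.3
tool_pos: [0.5933, 0.0303, 0.0902]
ee_rot: [-3.142, -0.001, 1.456]
wrist_force: [4.8, 2.5, -5.0]
width: 0.0621
```

Request:
{"name": "play_rows", "arguments": {"rows": [[5.5, [0.05, 0, -0.2], [0, 0, 0]], [5.5, [0.05, 0, -0.2], [0, 0, 0]], [9.4, [0.05, 0, -0.2], [0, 0, 0]], [9.4, [0.05, 0, -0.2], [0, 0, 0]], [9.4, [0.05, 0, -0.2], [0, 0, 0]], [9.4, [0.05, 0, -0.2], [0, 0, 0]], [9.4, [0.05, 0, -0.2], [0, 0, 0]], [9.4, [0.05, 0, 0.5], [0, 0, 0]]]}}

```text
time: 8.97
tool_pos: [0.5925, 0.0296, 0.0953]
ee_rot: [-3.139, 0.001, 1.456]
wrist_force: [-0.4, 0.3, -0.3]
width: 0.0937
```

Request:
{"name": "play_rows", "arguments": {"rows": [[9.4, [0, 0, 2], [0, 0, 0]], [9.4, [0, 0, 5], [0, 0, 0]], [9.4, [0, 0, 8], [0, 0, 0]], [9.4, [0, 0, 11], [0, 0, 0]], [9.4, [-2.5, 3.5, 11.5], [0, 0, 0.06]], [9.4, [-5, 7, 11.5], [0, 0, 0.12]], [9.4, [-7.5, 10.5, 11.5], [0, 0, 0.18]], [9.4, [-10, 14, 11.5], [0, 0, 0.24]]]}}

```text
time: 9.63
tool_pos: [0.496, 0.1661, 0.2127]
ee_rot: [3.14, -0.0, 1.697]
wrist_force: [0.2, 0.9, 0.1]
width: 0.0942
```

Run:
```python
from h import *
w=snapshot("wrist");save(w,"w5"); o=get_obs(); print(o["tool_pos"],o["ee_rot"],o["width"])
for n,uv,z in(("spacer?",w2p(w,[[.3723,.3546,.01]])[0],.01),("race on pole",w2p(w,[[.594,.029,.1]])[0],.1)): print(n,uv)
t=snapshot("top");c,st,q=blob(t,(193,330),.01,lo=150);print(c,cv2.fitEllipse(q))
cv2.imwrite("pics/c5.png",np.hstack([cv2.resize(t["pixels"][150:350,120:420],(600,400))])[...,::-1])
```

```text
[0.49151344 0.17254662 0.21314272] [-3.14047801 -0.00627949  1.70752084] 0.09392943161010132
spacer? [194.35935379 -37.2585138 ]
race on pole [411.4153207  402.51822703]
[221.82051282 332.93333333] ((0.37021926045417786, 0.2830783724784851), (0.04332607239484787, 0.05157593637704849), 106.72348022460938)
```

View pics/c5.png

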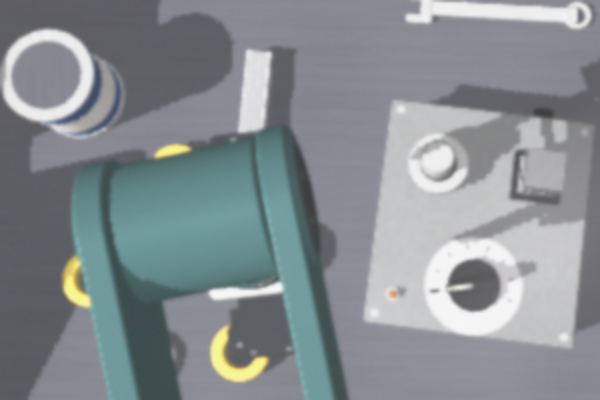

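The top crop shows the race seated on the pole, knob still at off. The arm hides the spacer area, so I'll go above it and look with the wrist camera.

Request:
{"name": "play_rows", "arguments": {"rows": [[9.4, [-2, 3, 0], [0, 0, 0]], [9.4, [-4, 6, 0], [0, 0, 0]], [9.4, [-6, 9, 0], [0, 0, 0]], [9.4, [-8, 12, 0], [0, 0, 0]], [9.4, [-10, 15, 0], [0, 0, 0]], [9.4, [-12, 18.2, 0], [0, 0, 0]], [9.4, [-12, 18.2, 0], [0, 0, 0]], [9.4, [-12, 18.2, 0], [0, 0, 0]]]}}

```text
time: 10.4
tool_pos: [0.3765, 0.3481, 0.212]
ee_rot: [3.141, 0.001, 1.699]
wrist_force: [0.8, -1.3, 1.0]
width: 0.0942
```

Run:
```python
from h import *
w=snapshot("wrist");save(w,"w6"); o=get_obs(); print(o["tool_pos"],o["ee_rot"],o["width"])
uv=w2p(w,[[.3723,.3546,.01]])[0]; print(uv)
for lo in(130,145):
  c,st,q=blob(w,uv,.01,lo=lo);print(c,st,cv2.fitEllipse(q))
```

```text
[0.37731444 0.34704588 0.21185035] [3.14064516e+00 9.01388127e-04 1.69644429e+00] 0.09446244319351059
[313.40043195 200.6241139 ]
[313.98950882 200.40820219] [ 281  167   67   67 2097] ((0.37286078929901123, 0.3541151285171509), (0.061813145875930786, 0.06271447986364365), 9.235532760620117)
[313.93802263 200.3241515 ] [ 281  168   67   66 2033] ((0.37284883856773376, 0.3541141152381897), (0.06155432015657425, 0.06242350488901138), 15.212491035461426)
```

Request:
{"name": "play_rows", "arguments": {"rows": [[9.4, [-0.4, 0.65, -3.5], [0, 0, 0]], [9.4, [-0.4, 0.65, -7], [0, 0, 0]], [9.4, [-0.4, 0.65, -10.5], [0, 0, 0]], [9.4, [-0.4, 0.65, -14], [0, 0, 0]], [9.4, [-0.4, 0.65, -17], [0, 0, 0]], [9.4, [-0.4, 0.65, -19.5], [0, 0, 0]], [9.4, [-0.4, 0.65, -20.7], [0, 0, 0]], [9.4, [-0.4, 0.65, -20.7], [0, 0, 0]]]}}

```text
time: 11.12
tool_pos: [0.3731, 0.3514, 0.0025]
ee_rot: [-3.139, 0.003, 1.693]
wrist_force: [-0.5, -0.3, -0.5]
width: 0.0941
```

Request:
{"name": "play_rows", "arguments": {"rows": [[5.5, [0, 0, 0], [0, 0, 0]], [5.5, [0, 0, 0], [0, 0, 0]], [5.5, [0, 0, 0], [0, 0, 0]], [5.5, [0, 0, 0], [0, 0, 0]], [5.5, [0, 0, 0], [0, 0, 0]], [5.5, [0, 0, 0], [0, 0, 0]], [5.5, [0, 0, 0], [0, 0, 0]], [5.5, [0, 0, 0], [0, 0, 0]]]}}

```text
time: 11.78
tool_pos: [0.3734, 0.3541, 0.0053]
ee_rot: [3.14, -0.0, 1.696]
wrist_force: [-0.8, 0.5, 4.1]
width: 0.062
```

Request:
{"name": "play_rows", "arguments": {"rows": [[5.5, [0, 0, 1], [0, 0, 0]], [5.5, [0, 0, 3], [0, 0, 0]], [5.5, [0, 0, 6], [0, 0, 0]], [5.5, [0, 0, 10], [0, 0, 0]], [5.5, [0, 0, 14], [0, 0, 0]], [5.5, [0, 0, 18], [0, 0, 0]], [5.5, [0, 0, 22], [0, 0, 0]], [5.5, [0, 0, 23], [0, 0, 0]]]}}

```text
time: 12.45
tool_pos: [0.3747, 0.3554, 0.2427]
ee_rot: [3.131, -0.006, 1.696]
wrist_force: [0.5, -0.2, 0.3]
width: 0.0617
```

Request:
{"name": "play_rows", "arguments": {"rows": [[5.5, [2.2, -3.2, 0], [0, 0, -0.03]], [5.5, [4.4, -6.5, 0], [0, 0, -0.06]], [5.5, [6.6, -9.7, 0], [0, 0, -0.09]], [5.5, [8.8, -13, 0], [0, 0, -0.12]], [5.5, [11, -16.3, 0], [0, 0, -0.15]], [5.5, [13.2, -19.5, 0], [0, 0, -0.18]], [5.5, [15.4, -22.7, 0], [0, 0, -0.21]], [5.5, [17.6, -26, 0], [0, 0, -0.236]]]}}

```text
time: 13.12
tool_pos: [0.549, 0.0922, 0.2332]
ee_rot: [-3.139, -0.0, 1.459]
wrist_force: [-0.3, 0.5, -1.1]
width: 0.0617
```

Request:
{"name": "play_rows", "arguments": {"rows": [[5.5, [2.2, -3.2, 0], [0, 0, 0]], [5.5, [4.4, -6.5, 0], [0, 0, 0]], [5.5, [4.4, -6.5, -3], [0, 0, 0]], [5.5, [4.4, -6.5, -6], [0, 0, 0]], [5.5, [4.4, -6.5, -8], [0, 0, 0]], [5.5, [4.4, -6.5, -8], [0, 0, 0]], [5.5, [4.4, -6.5, -8], [0, 0, 0]]]}}

```text
time: 13.7
tool_pos: [0.5914, 0.0289, 0.1521]
ee_rot: [-3.136, 0.0, 1.46]
wrist_force: [-0.6, -0.8, -0.8]
width: 0.0619
```

Run:
```python
from h import *
w=snapshot("wrist"); o=get_obs(); x,y,z=o["tool_pos"];a=np.linspace(0,6.28,100)
print(o["tool_pos"],o["ee_rot"],o["wrist_force"],o["width"])
def ex(cx,cy,r,z): 
    q=w2p(w,np.c_[cx+r*np.cos(a),cy+r*np.sin(a),a*0+z]); return np.r_[q.min(0),q.max(0)].round(1)
print("bore top",ex(x,y,.02,z+.005),"OD",ex(x,y,.032,z+.005)); print("pole@(.594,.0285)",ex(.594,.0285,.0145,.138))
cv2.imwrite("pics/c7.png",cv2.resize(w["pixels"][200:400,220:420],(600,600),interpolation=2)[...,::-1])
```

```text
[0.59274808 0.02894168 0.15447174] [-3.14077010e+00 -3.35396316e-05  1.46007595e+00] [ 0.47925978  0.60089754 -0.65460611] 0.06145852309086034
bore top [277.3 265.5 363.9 344.3] OD [251.3 239.9 390.  366.2]
pole@(.594,.0285) [294.7 261.3 351.3 313.5]
```

View pics/c7.png

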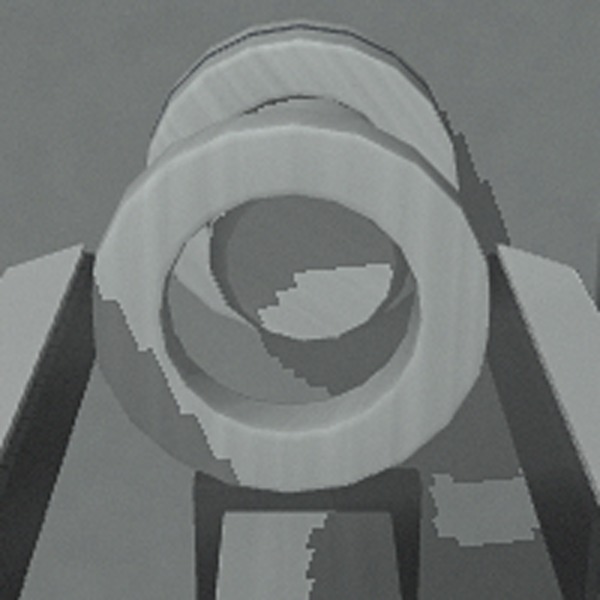

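The pole shows through the spacer's bore about 3.5 px to the right (≈1.8 mm in +x). I'll correct and descend.

Request:
{"name": "play_rows", "arguments": {"rows": [[5.5, [0.17, -0.05, 0], [0, 0, 0]], [5.5, [0.17, -0.05, -0.7], [0, 0, 0]], [5.5, [0.17, -0.05, -1.4], [0, 0, 0]], [5.5, [0.17, -0.05, -2.1], [0, 0, 0]], [5.5, [0.17, -0.05, -2.5], [0, 0, 0]], [5.5, [0.17, -0.05, -2.5], [0, 0, 0]]]}}

```text
time: 14.25
tool_pos: [0.5936, 0.0283, 0.1277]
ee_rot: [-3.139, 0.0, 1.46]
wrist_force: [0.0, -0.8, -1.8]
width: 0.0617
```

Request:
{"name": "play_rows", "arguments": {"rows": [[5.5, [0, 0, -0.7], [0, 0, 0]], [5.5, [0, 0, -1.4], [0, 0, 0]], [5.5, [0, 0, -2.0], [0, 0, 0]], [5.5, [0, 0, -2.2], [0, 0, 0]], [5.5, [0, 0, -2.2], [0, 0, 0]], [5.5, [0, 0, -2.2], [0, 0, 0]]]}}

```text
time: 14.75
tool_pos: [0.5946, 0.0282, 0.1073]
ee_rot: [-3.141, 0.0, 1.46]
wrist_force: [-0.5, -0.8, -1.4]
width: 0.0617
```

Request:
{"name": "play_rows", "arguments": {"rows": [[9.4, [0, 0, 0], [0, 0, 0]], [9.4, [0, 0, 0], [0, 0, 0]], [9.4, [0, 0, 0], [0, 0, 0]], [9.4, [0, 0, 0], [0, 0, 0]], [9.4, [0, 0, 0], [0, 0, 0]], [9.4, [0, 0, 2], [0, 0, 0]], [9.4, [0, 0, 5], [0, 0, 0]], [9.4, [0, 0, 8], [0, 0, 0]]]}}

```text
time: 15.42
tool_pos: [0.5937, 0.0283, 0.1871]
ee_rot: [-3.138, 0.0, 1.46]
wrist_force: [1.2, -0.2, 0.9]
width: 0.0936
```

Request:
{"name": "play_rows", "arguments": {"rows": [[9.4, [0.3, 1.2, 1], [0, 0, 0.11]], [9.4, [0.8, 3, 2], [0, 0, 0.22]], [9.4, [1.2, 4.5, 3], [0, 0, 0.33]], [9.4, [1.7, 6, 4], [0, 0, 0.45]], [9.4, [2.1, 8, 4], [0, 0, 0.57]], [9.4, [2.6, 9.5, 4], [0, 0, 0.69]], [9.4, [3, 11, 4], [0, 0, 0.81]], [9.4, [3, 11, 4], [0, 0, 0.81]]]}}

```text
time: 16.08
tool_pos: [0.6249, 0.1409, 0.2273]
ee_rot: [3.141, -0.001, 2.275]
wrist_force: [-0.0, 0.0, -0.2]
width: 0.094
```

Request:
{"name": "play_rows", "arguments": {"rows": [[9.4, [0.3, 1.2, 0], [0, 0, 0.11]], [9.4, [0.8, 3, 0], [0, 0, 0.22]], [9.4, [1.2, 4.5, 0], [0, 0, 0.33]], [9.4, [1.7, 6, 0], [0, 0, 0.45]], [9.4, [2.1, 8, 0], [0, 0, 0.57]], [9.4, [2.6, 9.5, 0], [0, 0, 0.69]], [9.4, [3, 10.6, 0], [0, 0, 0.81]], [9.4, [3, 10.6, 0], [0, 0, 0.81]]]}}

```text
time: 16.75
tool_pos: [0.6547, 0.2455, 0.2267]
ee_rot: [3.141, -0.001, 3.081]
wrist_force: [-0.2, 0.6, -0.6]
width: 0.0942
```

Run:
```python
from h import *
w=snapshot("wrist"); save(w,"w8");o=get_obs(); print(o["tool_pos"],o["ee_rot"],o["wrist_force"],o["width"])
uv=w2p(w,[[.6538,.2442,.024]])[0]; print(uv)
for d in silhouettes("wrist","keeper_mid"): 
  ct=max(cv2.findContours(d["mask"].astype(np.uint8),0,1)[0],key=len)[:,0]
  print(d["confidence"],d["point"],cv2.minAreaRect(p2w(w,ct,.024).astype(np.float32)))
g=cv2.cvtColor(w["pixels"],cv2.COLOR_RGB2GRAY); r=int(uv[1]); print(g[r,int(uv[0])-60:int(uv[0])+60:3])
```

```text
[0.6545927  0.24420369 0.22693967] [-3.14088400e+00 -7.71498363e-04  3.07583189e+00] [ 0.28255457  1.42783305 -0.61461218] 0.09406285367716875
[314.86191093 207.29668259]
0.9 [195.8, 311.3] ((0.6540974974632263, 0.24299797415733337), (0.03172745183110237, 0.15687629580497742), 86.47570037841797)
[ 99  95  96  95  93  97  98  71  71  73  71  72  72  74  74 103 192 183
 139 189 138 195 196  94 195  98 104 104 103 101 104 106 105 103 102 101
 102 102  99 102]
```

View pics/w8.png

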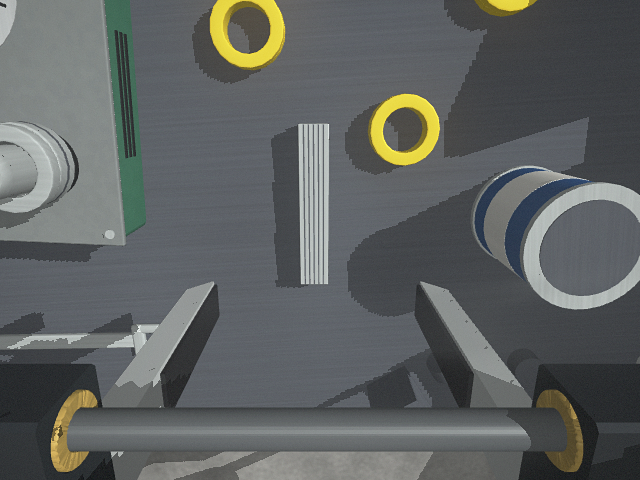

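The wrist view shows the keeper vertical at (314,204), aligned with the tool; centre (0.654,0.243). Both rings are on the pole. Gripping the keeper.

Request:
{"name": "play_rows", "arguments": {"rows": [[9.4, [-0.05, -0.15, -3.5], [0, 0, 0]], [9.4, [-0.05, -0.15, -7], [0, 0, 0]], [9.4, [-0.05, -0.15, -10.5], [0, 0, 0]], [9.4, [-0.05, -0.15, -14], [0, 0, 0]], [9.4, [-0.05, -0.15, -17], [0, 0, 0]], [9.4, [-0.05, -0.15, -20], [0, 0, 0]], [9.4, [-0.05, -0.15, -22], [0, 0, 0]], [9.4, [-0.05, -0.15, -22], [0, 0, 0]]]}}

```text
time: 17.52
tool_pos: [0.6513, 0.2402, 0.0025]
ee_rot: [-3.139, -0.007, 3.074]
wrist_force: [-0.1, -0.7, 0.6]
width: 0.0941
```

Request:
{"name": "play_rows", "arguments": {"rows": [[2, [0, 0, 0], [0, 0, 0]], [2, [0, 0, 0], [0, 0, 0]], [2, [0, 0, 0], [0, 0, 0]], [2, [0, 0, 0], [0, 0, 0]], [2, [0, 0, 0], [0, 0, 0]], [2, [0, 0, 0], [0, 0, 0]], [2, [0, 0, 0], [0, 0, 0]], [2, [0, 0, 0], [0, 0, 0]]]}}

```text
time: 18.18
tool_pos: [0.6542, 0.2428, 0.0077]
ee_rot: [3.141, 0.0, 3.08]
wrist_force: [0.6, 1.5, 0.1]
width: 0.0439
```

Request:
{"name": "play_rows", "arguments": {"rows": [[2, [0, 0, 0], [0, 0, 0]], [2, [0, 0, 1], [0, 0, 0]], [2, [0, 0, 3], [0, 0, 0]], [2, [0, 0, 6], [0, 0, 0]], [2, [0, 0, 10], [0, 0, 0]], [2, [0, 0, 14], [0, 0, 0]], [2, [0, 0, 18], [0, 0, 0]], [2, [0, 0, 20], [0, 0, 0]]]}}

```text
time: 18.85
tool_pos: [0.6557, 0.2432, 0.2157]
ee_rot: [3.138, 0.01, 3.08]
wrist_force: [-0.3, 0.2, 0.7]
width: 0.02
```

The fingers hadn't finished closing before the lift (width now 20 mm, nothing held). I'll check the keeper, then retry.

Run:
```python
from h import *
w=snapshot("wrist"); save(w,"w9");o=get_obs(); print(o["tool_pos"],o["ee_rot"],o["wrist_force"],o["width"])
for d in silhouettes("wrist","keeper_mid"): 
  ct=max(cv2.findContours(d["mask"].astype(np.uint8),0,1)[0],key=len)[:,0]
  print(d["confidence"],d["point"],cv2.minAreaRect(p2w(w,ct,.024).astype(np.float32)))
```

```text
[0.65691683 0.24357269 0.21927949] [3.13615255 0.01533883 3.07983541] [0.64921032 0.77301203 3.21040505] 0.020123403586466346
0.8 [195.1, 307.5] ((0.6517667770385742, 0.23709291219711304), (0.029710404574871063, 0.15620504319667816), 88.69142150878906)
```

Request:
{"name": "play_rows", "arguments": {"rows": [[9.4, [0, 0, 0], [0, 0, 0]], [9.4, [0, 0, 0], [0, 0, 0]], [9.4, [0, 0, 0], [0, 0, 0]], [9.4, [0, 0, 0], [0, 0, 0]], [9.4, [0, 0, 0], [0, 0, 0]], [9.4, [0, 0, 0], [0, 0, 0]], [9.4, [0, 0, 0], [0, 0, 0]], [9.4, [0, 0, 0], [0, 0, 0]]]}}

```text
time: 19.62
tool_pos: [0.6541, 0.2427, 0.2073]
ee_rot: [-3.142, -0.0, 3.08]
wrist_force: [-0.7, 0.6, -0.3]
width: 0.0698
```

Run:
```python
from h import *
w=snapshot("wrist"); save(w,"w9");o=get_obs(); print(o["tool_pos"],o["ee_rot"],o["wrist_force"],o["width"])
for d in silhouettes("wrist","keeper_mid"): 
  ct=max(cv2.findContours(d["mask"].astype(np.uint8),0,1)[0],key=len)[:,0]
  print(d["confidence"],d["point"],cv2.minAreaRect(p2w(w,ct,.024).astype(np.float32)))
```

```text
[0.65413381 0.24271558 0.20740873] [ 3.14156197e+00 -1.21907463e-04  3.07978415e+00] [ 0.46720101 -0.30048408 -0.52019517] 0.07376925389799241
0.62 [113.0, 73.7] ((0.5720486640930176, 0.025777671486139297), (0.13164527714252472, 0.21489618718624115), 82.67276763916016)
```

Run:
```python
from h import *
w=snapshot("wrist"); save(w,"w9")
uv=w2p(w,[[.6538,.243,.024]])[0]
h=cv2.cvtColor(w["pixels"],cv2.COLOR_RGB2HSV); m=((h[...,2]>125)&(h[...,1]<40)).astype(np.uint8); m=cv2.morphologyEx(m,3,np.ones((5,5)))
n,l,st,c=cv2.connectedComponentsWithStats(m)
for k in range(1,n):
  if st[k,4]>1000:
    ct=max(cv2.findContours((l==k).astype(np.uint8),0,1)[0],key=len)[:,0]; print(st[k],cv2.minAreaRect(p2w(w,ct,.024).astype(np.float32)))
print([(d["confidence"],d["point"]) for d in silhouettes("wrist","keeper_mid")])
t=snapshot("top"); print([(d["confidence"],d["point"]) for d in silhouettes("top","keeper_mid")])
```

```text
[    0     0   119   254 25831] ((0.5708140134811401, 0.013301610946655273), (0.11006297171115875, 0.2103431075811386), 83.7177505493164)
[ 291  121   38  170 5175] ((0.6518826484680176, 0.23736827075481415), (0.02773372083902359, 0.15570998191833496), 88.63040161132812)
[ 483  168  118   83 1373] ((0.6500810384750366, 0.43600544333457947), (0.04910866543650627, 0.11017472296953201), 31.697935104370117)
[ 540  187  100  134 4034] ((0.7166613936424255, 0.49563729763031006), (0.13387981057167053, 0.09160498529672623), 9.187341690063477)
[  62  281  169  108 4553] ((0.7875298857688904, 0.08056388795375824), (0.085477814078331, 0.1930391639471054), 20.895835876464844)
[ 403  282   85   95 2208] ((0.7843185067176819, 0.36018767952919006), (0.13839732110500336, 0.026409054175019264), 30.99370765686035)
[ 109  427  380    9 2888] ((0.8933566212654114, 0.2087472677230835), (0.40884602069854736, 0.01046989019960165), 86.42950439453125)
[ 235  452  203   28 4671] ((0.9424616098403931, 0.24542027711868286), (0.22324144840240479, 0.03751854598522186), 86.4301986694336)
[(0.6, [112.9, 74.6]), (0.57, [199.9, 307.3])]
[(0.71, [213.0, 249.8])]
```

Request:
{"name": "play_rows", "arguments": {"rows": [[6, [-0.22, -0.54, 0], [0, 0, 0.038]], [6, [-0.22, -0.54, -4], [0, 0, 0.038]], [6, [-0.22, -0.54, -8], [0, 0, 0.038]], [6, [-0.22, -0.54, -12], [0, 0, 0.038]], [6, [-0.22, -0.54, -15.5], [0, 0, 0.038]], [6, [-0.22, -0.54, -18.5], [0, 0, 0.038]], [6, [-0.22, -0.54, -20.1], [0, 0, 0.038]], [6, [-0.22, -0.54, -20.1], [0, 0, 0.038]]]}}

```text
time: 20.58
tool_pos: [0.6501, 0.2368, 0.0028]
ee_rot: [-3.14, -0.005, 3.118]
wrist_force: [0.2, 0.4, 0.9]
width: 0.0601
```

Request:
{"name": "play_rows", "arguments": {"rows": [[1.5, [0, 0, 0], [0, 0, 0]], [1.5, [0, 0, 0], [0, 0, 0]], [1.5, [0, 0, 0], [0, 0, 0]], [1.5, [0, 0, 0], [0, 0, 0]], [1.5, [0, 0, 0], [0, 0, 0]], [1.5, [0, 0, 0], [0, 0, 0]], [1.5, [0, 0, 0], [0, 0, 0]], [1.5, [0, 0, 0], [0, 0, 0]]]}}

```text
time: 21.25
tool_pos: [0.6523, 0.2371, 0.0072]
ee_rot: [-3.141, 0.001, 3.118]
wrist_force: [0.1, -0.5, 2.8]
width: 0.028
```

Request:
{"name": "play_rows", "arguments": {"rows": [[1.5, [0, 0, 0], [0, 0, 0]], [1.5, [0, 0, 0], [0, 0, 0]], [1.5, [0, 0, 0], [0, 0, 0]], [1.5, [0, 0, 0], [0, 0, 0]]]}}

```text
time: 21.58
tool_pos: [0.6523, 0.2371, 0.0072]
ee_rot: [-3.141, 0.001, 3.118]
wrist_force: [-0.9, -1.2, 5.7]
width: 0.0276
```

Request:
{"name": "play_rows", "arguments": {"rows": [[1.5, [0, 0, 0.5], [0, 0, 0]], [1.5, [0, 0, 2], [0, 0, 0]], [1.5, [0, 0, 5], [0, 0, 0]], [1.5, [0, 0, 8], [0, 0, 0]], [1.5, [0, 0, 12], [0, 0, 0]], [1.5, [0, 0, 16], [0, 0, 0]], [1.5, [0, 0, 20], [0, 0, 0]], [1.5, [0, 0, 21], [0, 0, 0]]]}}

```text
time: 22.25
tool_pos: [0.6534, 0.2385, 0.2222]
ee_rot: [3.138, 0.008, 3.119]
wrist_force: [1.3, 0.1, -5.2]
width: 0.0277
```

Request:
{"name": "play_rows", "arguments": {"rows": [[1.5, [-0.4, -1.6, 0], [0, 0, -0.1]], [1.5, [-0.8, -3.2, 0], [0, 0, -0.2]], [1.5, [-1.2, -4.8, 0], [0, 0, -0.3]], [1.5, [-1.6, -6.4, 0], [0, 0, -0.4]], [1.5, [-2, -8, 0], [0, 0, -0.5]], [1.5, [-2.4, -9.7, 0], [0, 0, -0.6]], [1.5, [-2.8, -11.4, 0], [0, 0, -0.71]], [1.5, [-3.2, -13.1, 0], [0, 0, -0.82]]]}}

```text
time: 22.92
tool_pos: [0.618, 0.106, 0.211]
ee_rot: [-3.135, -0.006, 2.293]
wrist_force: [-0.2, 1.0, -8.0]
width: 0.0278
```

Request:
{"name": "play_rows", "arguments": {"rows": [[1.5, [-0.4, -1.6, 0], [0, 0, -0.1]], [1.5, [-0.8, -3.2, 0], [0, 0, -0.2]], [1.5, [-1.2, -4.8, 0], [0, 0, -0.3]], [1.5, [-1.6, -6.4, 0], [0, 0, -0.4]], [1.5, [-2, -8, 0], [0, 0, -0.5]], [1.5, [-2.4, -9.7, 0], [0, 0, -0.6]], [1.5, [-2.8, -11.4, 0], [0, 0, -0.71]], [1.5, [-3.2, -13.2, 0], [0, 0, -0.834]]]}}

```text
time: 23.58
tool_pos: [0.5861, -0.0255, 0.2113]
ee_rot: [-3.134, -0.001, 1.459]
wrist_force: [-0.4, 0.4, -8.9]
width: 0.0276
```

Run:
```python
from h import *
w=snapshot("wrist"); save(w,"w10");o=get_obs(); print(o["tool_pos"],o["ee_rot"],o["wrist_force"],o["width"])
x,y,z=o["tool_pos"]; R=Ro.from_euler('z',o["ee_rot"][2]).as_matrix()
kz=z-.0072+.024
print("pred keeper ends top",w2p(w,[np.r_[x,y,kz]+R@[d,e,0] for d in(.078,-.078) for e in(.014,-.014)]).round(1).tolist())
print("pole top edge",w2p(w,[[.594,.0285,.138]]).round(1),"limb",w2p(w,[[.5823,-.0804,.138]]).round(1))
```

```text
[ 0.58533797 -0.03008352  0.21147144] [-3.13328974  0.00433319  1.4499036 ] [-1.57672839 -4.06592382 -8.40282851] 0.02793492257507647
pred keeper ends top [[282.8, 145.3], [354.9, 145.9], [287.6, 465.8], [343.8, 466.5]]
pole top edge [[321.5 166.5]] limb [[321.8 326.8]]
```

View pics/w10.png

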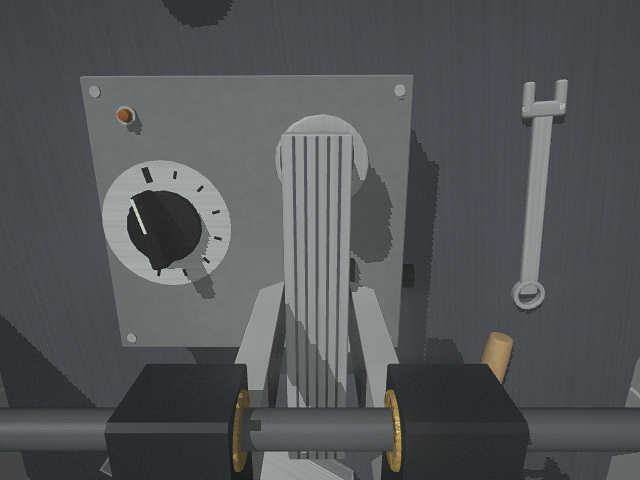

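The wrist view shows the keeper held square with its far end at (317,135) over the rings; the knob at (165,228) is untouched. The arm was still settling, so I'll re-read.

Request:
{"name": "play_rows", "arguments": {"rows": [[1.5, [0, 0, 0], [0, 0, 0]], [1.5, [0, 0, 0], [0, 0, 0]], [1.5, [0, 0, 0], [0, 0, 0]], [1.5, [0, 0, 0], [0, 0, 0]]]}}

```text
time: 23.97
tool_pos: [0.5876, -0.0246, 0.215]
ee_rot: [-3.139, -0.001, 1.466]
wrist_force: [-0.4, 0.1, -8.9]
width: 0.028
```

Run:
```python
from h import *
w=snapshot("wrist"); save(w,"w11");o=get_obs(); print(o["tool_pos"],o["ee_rot"],o["wrist_force"],o["width"])
x,y,z=o["tool_pos"]; R=Ro.from_euler('z',o["ee_rot"][2]).as_matrix()
kz=z-.0072+.024
print("pred keeper ends top",w2p(w,[np.r_[x,y,kz]+R@[d,e,0] for d in(.078,-.078) for e in(.014,-.014)]).round(1).tolist())
g=cv2.cvtColor(w["pixels"],cv2.COLOR_RGB2GRAY).astype(int)
print("end rows", [(c,100+int(np.argmax(g[100:160,c]-0>0)),g[120:160:2,c].tolist()) for c in (300,)], g[200,270:365:3].tolist())
h=(g[300:470,300:335].mean(1)); print("bottom",h[130:].round().astype(int).tolist())
ring=[.594,.0285,.11]; a=np.linspace(0,6.28,99); q=w2p(w,np.c_[ring[0]+.032*np.cos(a),ring[1]+.032*np.sin(a),a*0+.11]);print("pred spacer top",q.min(0),q.max(0))
print("screws px pred",w2p(w,[[.4319,.0945,.07],[.6563,.0705,.07]]).round(1).tolist())
```

```text
[ 0.58782485 -0.02473139  0.21555969] [-3.14027684e+00 -4.54182366e-04  1.46549662e+00] [ 0.10266214 -0.34101135 -7.92536054] 0.02775711335195082
pred keeper ends top [[281.9, 133.6], [354.8, 133.6], [289.7, 459.3], [346.5, 459.4]]
end rows [(300, 100, [145, 166, 153, 151, 153, 147, 132, 156, 153, 150, 151, 154, 151, 153, 151, 152, 152, 149, 149, 149])] [113, 112, 114, 108, 112, 153, 156, 151, 81, 150, 150, 151, 81, 153, 149, 116, 111, 152, 146, 84, 154, 151, 149, 80, 150, 150, 151, 79, 77, 79, 76, 77]
bottom [101, 102, 101, 97, 96, 93, 93, 92, 91, 90, 90, 90, 88, 87, 85, 83, 82, 80, 77, 75, 68, 79, 90, 90, 89, 89, 89, 89, 87, 108, 123, 125, 126, 127, 130, 132, 135, 136, 139, 142]
pred spacer top [272.2200756  113.67962961] [365.51093444 208.03576222]
screws px pred [[93.6, 90.7], [396.0, 90.9]]
```

Request:
{"name": "play_rows", "arguments": {"rows": [[1.5, [0.05, -0.1, -1.5], [0, 0, 0]], [1.5, [0.05, -0.1, -3], [0, 0, 0]], [1.5, [0.05, -0.1, -4.5], [0, 0, 0]], [1.5, [0.05, -0.1, -5.7], [0, 0, 0]], [1.5, [0.05, -0.1, -6.4], [0, 0, 0]], [1.5, [0.05, -0.1, -6.7], [0, 0, 0]], [1.5, [0.05, -0.1, -6.8], [0, 0, 0]], [1.5, [0.05, -0.1, -6.8], [0, 0, 0]]]}}

```text
time: 24.68
tool_pos: [0.5888, -0.0266, 0.1491]
ee_rot: [3.14, -0.0, 1.464]
wrist_force: [0.7, -0.3, -7.6]
width: 0.0279
```

Request:
{"name": "play_rows", "arguments": {"rows": [[1.5, [0, 0, -0.1], [0, 0, 0]], [1.5, [0, 0, -0.2], [0, 0, 0]], [1.5, [0, 0, -0.2], [0, 0, 0]], [1.5, [0, 0, -0.2], [0, 0, 0]]]}}

```text
time: 25.02
tool_pos: [0.5886, -0.0267, 0.1469]
ee_rot: [3.141, 0.0, 1.464]
wrist_force: [-0.5, -0.3, -8.5]
width: 0.0275
```

Request:
{"name": "play_rows", "arguments": {"rows": [[1.5, [0, 0, -0.1], [0, 0, 0]], [1.5, [0, 0, -0.2], [0, 0, 0]], [1.5, [0, 0, -0.25], [0, 0, 0]], [1.5, [0, 0, -0.25], [0, 0, 0]]]}}

```text
time: 25.35
tool_pos: [0.5887, -0.0267, 0.1452]
ee_rot: [3.14, 0.0, 1.464]
wrist_force: [-1.4, 0.3, -3.1]
width: 0.0276
```

Contact. Releasing and rising.

Request:
{"name": "play_rows", "arguments": {"rows": [[4, [0, 0, 0], [0, 0, 0]], [6, [0, 0, 0], [0, 0, 0]], [6, [0, 0, 0], [0, 0, 0]], [6, [0, 0, 0], [0, 0, 0]], [6, [0, 0, 0], [0, 0, 0]], [6, [0, 0, 0], [0, 0, 0]], [6, [0, 0, 2], [0, 0, 0]], [6, [0, 0, 5], [0, 0, 0]]]}}

```text
time: 26.02
tool_pos: [0.5863, -0.0264, 0.1903]
ee_rot: [-3.133, -0.0, 1.464]
wrist_force: [0.2, 0.7, -0.5]
width: 0.0601
```

Request:
{"name": "play_rows", "arguments": {"rows": [[4, [-3, 0.3, 2], [0, 0, 0.12]], [4, [-6, 0.6, 2], [0, 0, 0.24]], [4, [-9, 0.9, 2], [0, 0, 0.26]], [4, [-12.5, 1.3, 2], [0, 0, 0.26]], [4, [-12.5, 1.3, 2], [0, 0, 0.26]], [4, [-12.5, 1.3, 2], [0, 0, 0.26]]]}}

```text
time: 26.52
tool_pos: [0.4625, -0.0135, 0.2145]
ee_rot: [3.14, 0.001, 1.724]
wrist_force: [-1.5, -0.5, -0.1]
width: 0.0401
```

Run:
```python
from h import *
w=snapshot("wrist"); save(w,"w12");o=get_obs(); print(o["tool_pos"],o["ee_rot"],o["wrist_force"],o["width"])
sd=snapshot("side"); 
print("knob axis pred top",w2p(w,[[.4640,-.0123,.109],[.4640,-.0123,.081]]).round(1).tolist())
cv2.imwrite("pics/c12.png",np.hstack([cv2.resize(w["pixels"],(520,390)),cv2.resize(sd["pixels"][160:290,280:410],(270,390))])[...,::-1])
```

```text
[ 0.46365144 -0.01367043  0.21458152] [3.13946492e+00 6.64355016e-04 1.72381105e+00] [-0.49398586 -0.21159151 -0.37655028] 0.0400524542795982
knob axis pred top [[319.4, 235.8], [319.1, 225.7]]
```

View pics/c12.png

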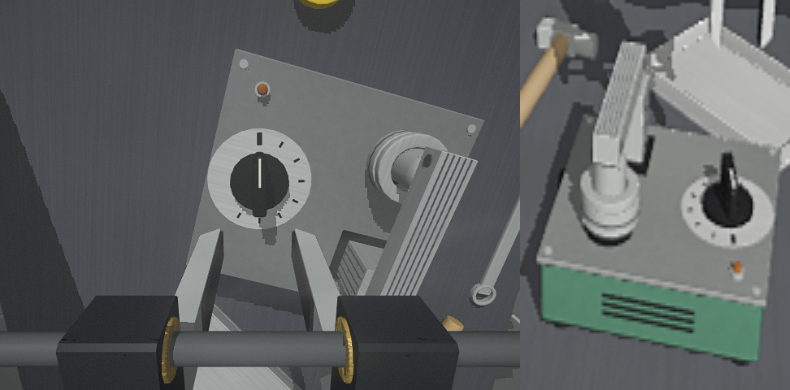

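The crop shows the keeper spanning both limbs over both rings. The knob is at (320,228), its bar in line with the tool, pointer at the off tick. Descending to grip it.

Request:
{"name": "play_rows", "arguments": {"rows": [[4, [0.04, 0.1, -3], [0, 0, 0]], [4, [0.04, 0.1, -6], [0, 0, 0]], [4, [0.04, 0.1, -9], [0, 0, 0]], [4, [0.04, 0.1, -11], [0, 0, 0]], [4, [0.04, 0.1, -12], [0, 0, 0]], [4, [0.04, 0.1, -12.6], [0, 0, 0]], [4, [0.04, 0.1, -12.6], [0, 0, 0]], [4, [0.04, 0.1, -12.6], [0, 0, 0]]]}}

```text
time: 27.28
tool_pos: [0.4651, -0.0129, 0.089]
ee_rot: [3.14, 0.001, 1.724]
wrist_force: [0.4, 0.2, -0.2]
width: 0.04
```

Request:
{"name": "play_rows", "arguments": {"rows": [[0.8, [0, 0, 0], [0, 0, 0]], [0.8, [0, 0, 0], [0, 0, 0]], [0.8, [0, 0, 0], [0, 0, 0]], [0.8, [0, 0, 0], [0, 0, 0]], [0.8, [0, 0, 0], [0, 0, 0]], [0.8, [0, 0, 0], [0, 0, 0]], [0.8, [0, 0, 0], [0, 0, 0]], [0.8, [0, 0, 0], [0, 0, 0]]]}}

```text
time: 27.95
tool_pos: [0.4645, -0.0127, 0.0887]
ee_rot: [3.14, 0.0, 1.724]
wrist_force: [0.9, 0.2, 3.3]
width: 0.0127
```

Request:
{"name": "play_rows", "arguments": {"rows": [[0.8, [0, 0, 0], [0, 0, -0.09]], [0.8, [0, 0, 0], [0, 0, -0.19]], [0.8, [0, 0, 0], [0, 0, -0.29]], [0.8, [0, 0, 0], [0, 0, -0.39]], [0.8, [0, 0, 0], [0, 0, -0.49]], [0.8, [0, 0, 0], [0, 0, -0.59]], [0.8, [0, 0, 0], [0, 0, -0.69]], [0.8, [0, 0, 0], [0, 0, -0.79]]]}}

```text
time: 28.62
tool_pos: [0.4643, -0.0127, 0.0887]
ee_rot: [3.141, -0.001, 0.929]
wrist_force: [0.2, 0.3, 3.0]
width: 0.0127
```

Request:
{"name": "play_rows", "arguments": {"rows": [[0.8, [0, 0, 0], [0, 0, -0.1]], [0.8, [0, 0, 0], [0, 0, -0.2]], [0.8, [0, 0, 0], [0, 0, -0.3]], [0.8, [0, 0, 0], [0, 0, -0.4]], [0.8, [0, 0, 0], [0, 0, -0.5]], [0.8, [0, 0, 0], [0, 0, -0.6]], [0.8, [0, 0, 0], [0, 0, -0.67]], [0.8, [0, 0, 0], [0, 0, -0.72]]]}}

```text
time: 29.28
tool_pos: [0.4642, -0.0125, 0.0887]
ee_rot: [3.142, -0.001, 0.211]
wrist_force: [0.7, 0.4, 3.0]
width: 0.0125
```

Run:
```python
from h import *
o=get_obs(); print(o["tool_pos"],o["ee_rot"],o["wrist_force"],o["wrist_torque"],o["width"])
```

```text
[ 0.46418659 -0.01250137  0.08869927] [ 3.14152664e+00 -1.02758187e-03  2.10658500e-01] [0.71955207 0.3975673  3.00859477] [ 0.11918779 -0.00773808 -0.03045825] 0.012471521265532547
```

Request:
{"name": "play_rows", "arguments": {"rows": [[0.8, [0, 0, 0], [0, 0, -0.03]], [0.8, [0, 0, 0], [0, 0, -0.05]], [0.8, [0, 0, 0], [0, 0, -0.05]], [2.4, [0, 0, 0], [0, 0, -0.05]], [2.4, [0, 0, 0], [0, 0, -0.05]], [2.4, [0, 0, 0], [0, 0, -0.05]], [2.4, [0, 0, 0], [0, 0, -0.05]], [2.4, [0, 0, 0], [0, 0, -0.05]]]}}

```text
time: 29.95
tool_pos: [0.4634, -0.0127, 0.0874]
ee_rot: [-3.141, 0.001, 0.164]
wrist_force: [-0.2, -0.0, -0.5]
width: 0.024
```

Run:
```python
from h import *
o=get_obs(); print(o["tool_pos"],o["ee_rot"],o["wrist_force"],o["width"])
w=snapshot("wrist");t=snapshot("top")
cv2.imwrite("pics/c13.png",np.hstack([cv2.resize(w["pixels"],(520,390)),cv2.resize(t["pixels"][250:340,300:365],(280,390))])[...,::-1])
```

```text
[ 0.46343289 -0.01269403  0.08744986] [-3.14144844e+00  1.14058366e-03  1.63834624e-01] [-0.21632503 -0.04703474 -0.48627152] 0.02404059808670423
```

View pics/c13.png

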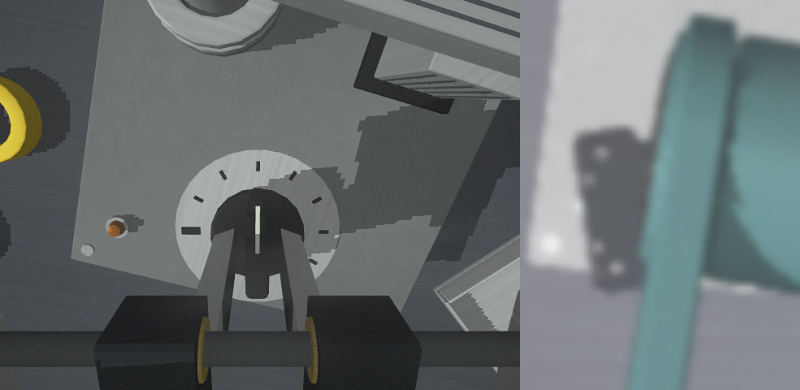

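The pointer is straight up in the wrist view, 90° clockwise of the thick off mark: tap 3. I'll let it rest, then regrip and turn back.

Request:
{"name": "play_rows", "arguments": {"rows": [[2.4, [0, 0, 0], [0, 0, 0]], [2.4, [0, 0, 0], [0, 0, 0]], [2.4, [0, 0, 0], [0, 0, 0]], [2.4, [0, 0, 0], [0, 0, 0]], [2.4, [0, 0, 0], [0, 0, 0]], [2.4, [0, 0, 0], [0, 0, 0]], [2.4, [0, 0, 0], [0, 0, 0]], [2.4, [0, 0, 0], [0, 0, 0]]]}}

```text
time: 30.72
tool_pos: [0.4639, -0.0127, 0.088]
ee_rot: [3.141, 0.0, 0.164]
wrist_force: [0.1, -0.5, -0.6]
width: 0.024
```

Request:
{"name": "play_rows", "arguments": {"rows": [[2.4, [0, 0, 0], [0, 0, 0]], [2.4, [0, 0, 0], [0, 0, 0]], [2.4, [0, 0, 0], [0, 0, 0]], [2.4, [0, 0, 0], [0, 0, 0]], [2.4, [0, 0, 0], [0, 0, 0]], [2.4, [0, 0, 0], [0, 0, 0]], [2.4, [0, 0, 0], [0, 0, 0]], [2.4, [0, 0, 0], [0, 0, 0]]]}}

```text
time: 31.38
tool_pos: [0.4638, -0.0127, 0.088]
ee_rot: [3.141, 0.0, 0.164]
wrist_force: [-0.0, 1.3, 0.7]
width: 0.0238
```

Request:
{"name": "play_rows", "arguments": {"rows": [[0.8, [0, 0, 0], [0, 0, 0]], [0.8, [0, 0, 0], [0, 0, 0]], [0.8, [0, 0, 0], [0, 0, 0]], [0.8, [0, 0, 0], [0, 0, 0]], [0.8, [0, 0, 0], [0, 0, 0]], [0.8, [0, 0, 0], [0, 0, 0]]]}}

```text
time: 31.88
tool_pos: [0.4638, -0.0125, 0.088]
ee_rot: [-3.141, -0.0, 0.164]
wrist_force: [-0.5, 0.7, -0.0]
width: 0.0127
```

Request:
{"name": "play_rows", "arguments": {"rows": [[0.8, [0, 0, 0], [0, 0, 0.09]], [0.8, [0, 0, 0], [0, 0, 0.19]], [0.8, [0, 0, 0], [0, 0, 0.29]], [0.8, [0, 0, 0], [0, 0, 0.39]], [0.8, [0, 0, 0], [0, 0, 0.49]], [0.8, [0, 0, 0], [0, 0, 0.59]], [0.8, [0, 0, 0], [0, 0, 0.69]], [0.8, [0, 0, 0], [0, 0, 0.79]]]}}

```text
time: 32.55
tool_pos: [0.4641, -0.013, 0.088]
ee_rot: [3.141, 0.0, 0.959]
wrist_force: [0.1, -0.9, -0.5]
width: 0.0126
```

Request:
{"name": "play_rows", "arguments": {"rows": [[0.8, [0, 0, 0], [0, 0, 0.1]], [0.8, [0, 0, 0], [0, 0, 0.2]], [0.8, [0, 0, 0], [0, 0, 0.3]], [0.8, [0, 0, 0], [0, 0, 0.4]], [0.8, [0, 0, 0], [0, 0, 0.5]], [0.8, [0, 0, 0], [0, 0, 0.6]], [0.8, [0, 0, 0], [0, 0, 0.7]], [0.8, [0, 0, 0], [0, 0, 0.77]]]}}

```text
time: 33.22
tool_pos: [0.4645, -0.013, 0.088]
ee_rot: [3.14, 0.001, 1.728]
wrist_force: [2.3, -1.0, -1.3]
width: 0.0129
```

Request:
{"name": "play_rows", "arguments": {"rows": [[0.8, [0, 0, 0], [0, 0, 0]], [0.8, [0, 0, 0], [0, 0, 0]], [4, [0, 0, 0], [0, 0, 0]], [4, [0, 0, 0], [0, 0, 0]], [4, [0, 0, 0], [0, 0, 0]], [4, [0, 0, 0], [0, 0, 0]], [4, [0, 0, 0], [0, 0, 0]], [4, [0, 0, 1], [0, 0, 0]]]}}

```text
time: 33.88
tool_pos: [0.4621, -0.0124, 0.0963]
ee_rot: [-3.137, -0.001, 1.724]
wrist_force: [0.2, 0.9, -0.4]
width: 0.0398
```

Request:
{"name": "play_rows", "arguments": {"rows": [[4, [0, 0, 3], [0, 0, 0]], [4, [0, 0, 6], [0, 0, 0]], [4, [0, 0, 9], [0, 0, 0]], [4, [0, 0, 12], [0, 0, 0]], [4, [0, 0, 12], [0, 0, 0]], [4, [0, 0, 12], [0, 0, 0]]]}}

```text
time: 34.38
tool_pos: [0.4651, -0.0128, 0.2211]
ee_rot: [3.136, 0.002, 1.724]
wrist_force: [-0.4, -0.5, -0.9]
width: 0.0402
```

Run:
```python
from h import *
w=snapshot("wrist"); t=snapshot("top"); o=get_obs(); print(o["tool_pos"],o["ee_rot"])
cv2.imwrite("pics/c14.png",np.hstack([cv2.resize(w["pixels"],(520,390)),cv2.resize(t["pixels"][150:330,60:200],(280,390))])[...,::-1])
```

```text
[ 0.46338851 -0.01258745  0.21742177] [-3.14058176e+00 -3.18494334e-04  1.72372917e+00]
```

View pics/c14.png

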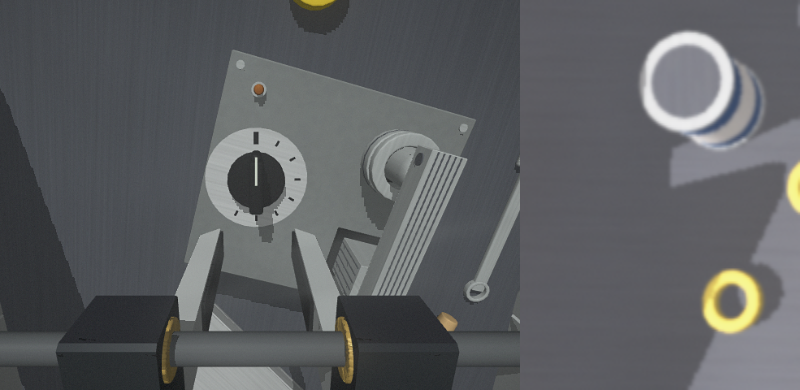

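The knob pointer is back on the thick off mark; keeper and rings unmoved. Now taking the keeper off.

Request:
{"name": "play_rows", "arguments": {"rows": [[6, [3.2, -0.4, 0], [0, 0, -0.1]], [6, [6.4, -0.8, 0], [0, 0, -0.2]], [6, [9.6, -1.1, 0], [0, 0, -0.26]], [6, [12.45, -1.4, 0], [0, 0, -0.26]], [6, [12.45, -1.4, 0], [0, 0, -0.26]], [6, [12.45, -1.4, -3], [0, 0, -0.26]], [6, [12.45, -1.4, -6], [0, 0, -0.26]], [6, [12.45, -1.4, -7.2], [0, 0, -0.26]]]}}

```text
time: 35.15
tool_pos: [0.5847, -0.0262, 0.1396]
ee_rot: [-3.131, -0.0, 1.464]
wrist_force: [-0.2, 0.5, -1.3]
width: 0.0601
```

Request:
{"name": "play_rows", "arguments": {"rows": [[6, [0, 0, 0], [0, 0, 0]], [1.5, [0, 0, 0], [0, 0, 0]], [1.5, [0, 0, 0], [0, 0, 0]], [1.5, [0, 0, 0], [0, 0, 0]], [1.5, [0, 0, 0], [0, 0, 0]], [1.5, [0, 0, 0], [0, 0, 0]], [1.5, [0, 0, 0], [0, 0, 0]], [1.5, [0, 0, 0], [0, 0, 0]]]}}

```text
time: 35.82
tool_pos: [0.5887, -0.0267, 0.1475]
ee_rot: [3.14, 0.0, 1.464]
wrist_force: [-1.7, -0.5, 4.9]
width: 0.0277
```

Request:
{"name": "play_rows", "arguments": {"rows": [[1.5, [0, 0, 0], [0, 0, 0]], [1.5, [0, 0, 0], [0, 0, 0]], [1.5, [0, 0, 0], [0, 0, 0]], [1.5, [0, 0, 0], [0, 0, 0]]]}}

```text
time: 36.15
tool_pos: [0.5887, -0.0267, 0.1475]
ee_rot: [3.14, 0.0, 1.464]
wrist_force: [-0.7, 0.5, 5.9]
width: 0.0276
```

Request:
{"name": "play_rows", "arguments": {"rows": [[1.5, [0, 0, 0.5], [0, 0, 0]], [1.5, [0, 0, 2], [0, 0, 0]], [1.5, [0, 0, 4], [0, 0, 0]], [1.5, [0, 0, 6], [0, 0, 0]], [1.5, [0, 0, 7], [0, 0, 0]], [1.5, [0, 0, 7], [0, 0, 0]]]}}

```text
time: 36.65
tool_pos: [0.589, -0.0267, 0.2169]
ee_rot: [3.14, -0.0, 1.464]
wrist_force: [0.5, -0.7, -7.2]
width: 0.0276
```

Request:
{"name": "play_rows", "arguments": {"rows": [[1.5, [0.4, 1.6, 0], [0, 0, 0.1]], [1.5, [0.8, 3.2, 0], [0, 0, 0.2]], [1.5, [1.2, 4.8, 0], [0, 0, 0.3]], [1.5, [1.6, 6.4, 0], [0, 0, 0.4]], [1.5, [2, 8, 0], [0, 0, 0.5]], [1.5, [2.4, 9.7, 0], [0, 0, 0.6]], [1.5, [2.8, 11.4, 0], [0, 0, 0.71]], [1.5, [3.2, 13.1, 0], [0, 0, 0.82]]]}}

```text
time: 37.32
tool_pos: [0.6193, 0.1051, 0.2122]
ee_rot: [-3.137, -0.004, 2.289]
wrist_force: [-0.4, 0.7, -8.8]
width: 0.0273
```

Request:
{"name": "play_rows", "arguments": {"rows": [[1.5, [0.4, 1.6, 0], [0, 0, 0.1]], [1.5, [0.8, 3.2, 0], [0, 0, 0.2]], [1.5, [1.2, 4.8, 0], [0, 0, 0.3]], [1.5, [1.6, 6.4, 0], [0, 0, 0.4]], [1.5, [2, 8, 0], [0, 0, 0.5]], [1.5, [2.4, 9.7, 0], [0, 0, 0.6]], [1.5, [2.8, 11.4, 0], [0, 0, 0.71]], [1.5, [3.2, 13.2, 0], [0, 0, 0.834]]]}}

```text
time: 37.98
tool_pos: [0.6515, 0.2366, 0.2118]
ee_rot: [-3.14, -0.006, 3.123]
wrist_force: [0.9, -0.4, -8.2]
width: 0.0278
```

Request:
{"name": "play_rows", "arguments": {"rows": [[1.5, [0, 0, -3], [0, 0, 0]], [1.5, [0, 0, -6], [0, 0, 0]], [1.5, [0, 0, -9], [0, 0, 0]], [1.5, [0, 0, -12], [0, 0, 0]], [1.5, [0, 0, -15], [0, 0, 0]], [1.5, [0, 0, -17.5], [0, 0, 0]], [1.5, [0, 0, -19], [0, 0, 0]], [1.5, [0, 0, -19.5], [0, 0, 0]]]}}

```text
time: 38.65
tool_pos: [0.6471, 0.2349, 0.0121]
ee_rot: [-3.138, -0.014, 3.118]
wrist_force: [-1.2, 0.2, -9.9]
width: 0.0277
```

Request:
{"name": "play_rows", "arguments": {"rows": [[1.5, [0, 0, 0], [0, 0, 0]], [1.5, [0, 0, 0], [0, 0, 0]], [1.5, [0, 0, 0], [0, 0, 0]]]}}

```text
time: 38.9
tool_pos: [0.6535, 0.2367, 0.0227]
ee_rot: [3.141, 0.003, 3.118]
wrist_force: [0.6, -0.0, -7.0]
width: 0.0284
```

Request:
{"name": "play_rows", "arguments": {"rows": [[1.5, [0, 0, -0.4], [0, 0, 0]], [1.5, [0, 0, -0.8], [0, 0, 0]], [1.5, [0, 0, -1.1], [0, 0, 0]], [1.5, [0, 0, -1.1], [0, 0, 0]], [1.5, [0, 0, -1.1], [0, 0, 0]], [1.5, [0, 0, -1.1], [0, 0, 0]]]}}

```text
time: 39.4
tool_pos: [0.6523, 0.2363, 0.01]
ee_rot: [3.141, -0.0, 3.118]
wrist_force: [-0.1, -0.5, -9.1]
width: 0.0276
```

Request:
{"name": "play_rows", "arguments": {"rows": [[1.5, [0, 0, -0.1], [0, 0, 0]], [1.5, [0, 0, -0.2], [0, 0, 0]], [1.5, [0, 0, -0.3], [0, 0, 0]], [1.5, [0, 0, -0.3], [0, 0, 0]]]}}

```text
time: 39.73
tool_pos: [0.6526, 0.2364, 0.0095]
ee_rot: [3.141, 0.001, 3.118]
wrist_force: [-4.4, -1.3, 2.0]
width: 0.028
```

Request:
{"name": "play_rows", "arguments": {"rows": [[4, [0, 0, 0], [0, 0, 0]], [6, [0, 0, 0], [0, 0, 0]], [6, [0, 0, 0], [0, 0, 0]], [6, [0, 0, 0], [0, 0, 0]], [6, [0, 0, 0], [0, 0, 0]], [6, [0, 0, 0], [0, 0, 0]], [6, [0, 0, 2], [0, 0, 0]], [6, [0, 0, 5], [0, 0, 0]]]}}

```text
time: 40.4
tool_pos: [0.6494, 0.2355, 0.0524]
ee_rot: [-3.139, -0.009, 3.118]
wrist_force: [0.4, 0.5, -1.1]
width: 0.0597
```

Request:
{"name": "play_rows", "arguments": {"rows": [[9.4, [0, 0, 4], [0, 0, 0]], [9.4, [0, 0, 8], [0, 0, 0]], [9.4, [0, 0, 12], [0, 0, 0]], [9.4, [0, 0, 14.5], [0, 0, 0]], [9.4, [-1, -3.5, 15.5], [0, 0, -0.12]], [9.4, [-2, -7, 15.5], [0, 0, -0.24]], [9.4, [-3, -10.5, 15.5], [0, 0, -0.36]], [9.4, [-4, -14, 15.5], [0, 0, -0.48]]]}}

```text
time: 41.07
tool_pos: [0.612, 0.0952, 0.2125]
ee_rot: [3.141, 0.001, 2.633]
wrist_force: [0.5, 0.3, -1.2]
width: 0.0937
```

Request:
{"name": "play_rows", "arguments": {"rows": [[9.4, [-0.9, -3.4, 0], [0, 0, -0.11]], [9.4, [-1.85, -6.8, 0], [0, 0, -0.22]], [9.4, [-1.85, -6.8, 0], [0, 0, -0.22]], [9.4, [-1.85, -6.8, 0], [0, 0, -0.22]], [9.4, [-1.85, -6.8, 0], [0, 0, -0.22]]]}}

```text
time: 41.48
tool_pos: [0.594, 0.0287, 0.2121]
ee_rot: [3.141, -0.0, 2.418]
wrist_force: [-0.6, 0.3, -0.2]
width: 0.0938
```

Run:
```python
from h import *
w=snapshot("wrist"); save(w,"w15");t=snapshot("top");o=get_obs(); print(o["tool_pos"],o["ee_rot"],o["width"])
a=np.linspace(0,6.28,99)
for n,c,r,z in(("spacer",(.594,.0285),.032,.11),("pole",(.594,.0285),.0145,.138)):
  q=w2p(w,np.c_[c[0]+r*np.cos(a),c[1]+r*np.sin(a),a*0+z]);print(n,q.min(0).round(1),q.max(0).round(1))
print([(d["confidence"],d["point"]) for d in silhouettes("top","keeper_mid")])
cv2.imwrite("pics/c15.png",np.hstack([cv2.resize(w["pixels"],(520,390)),cv2.resize(t["pixels"][150:340,150:287],(280,390))])[...,::-1])
c,st,q=blob(t,(247,210),.024,lo=150);print("keeper",cv2.minAreaRect(q))
```

```text
[0.59412804 0.02956379 0.21188491] [ 3.14110645e+00 -2.91192161e-04  2.41993560e+00] 0.09433758796618046
spacer [271.8 194.7] [361.  280.2]
pole [294.2 229.8] [338.6 272. ]
[(0.96, [211.6, 247.9]), (0.37, [287.5, 353.6])]
keeper ((0.6511408686637878, 0.2428426891565323), (0.04288259148597717, 0.16317199170589447), 88.18370056152344)
```

View pics/c15.png

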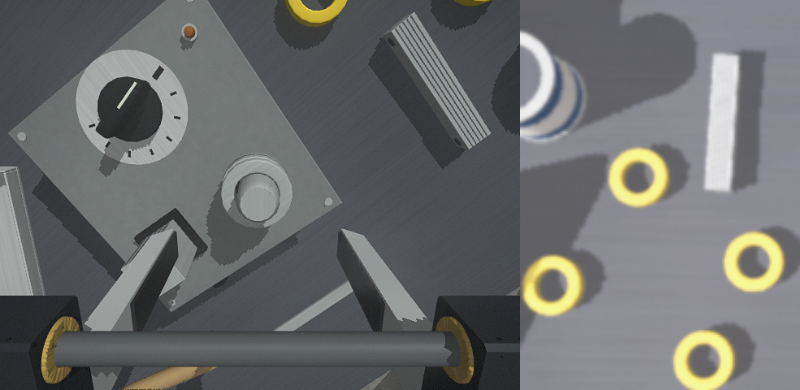

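The right crop shows the keeper flat on the bench. The wrist view shows both rings on the pole at (316,235) full-frame, matching the prediction. Lifting the spacer first.

Request:
{"name": "play_rows", "arguments": {"rows": [[9.4, [0, 0, -3], [0, 0, 0]], [9.4, [0, 0, -6], [0, 0, 0]], [9.4, [0, 0, -8.5], [0, 0, 0]], [9.4, [0, 0, -10], [0, 0, 0]], [9.4, [0, 0, -10.8], [0, 0, 0]], [9.4, [0, 0, -10.8], [0, 0, 0]], [9.4, [0, 0, -10.8], [0, 0, 0]], [9.4, [0, 0, -10.8], [0, 0, 0]]]}}

```text
time: 42.3
tool_pos: [0.595, 0.0287, 0.1058]
ee_rot: [3.14, 0.002, 2.419]
wrist_force: [0.3, -0.4, 0.8]
width: 0.0937
```

Request:
{"name": "play_rows", "arguments": {"rows": [[5.5, [0, 0, 0], [0, 0, 0]], [5.5, [0, 0, 0], [0, 0, 0]], [5.5, [0, 0, 0], [0, 0, 0]], [5.5, [0, 0, 0], [0, 0, 0]], [5.5, [0, 0, 0], [0, 0, 0]], [5.5, [0, 0, 0], [0, 0, 0]], [5.5, [0, 0, 0], [0, 0, 0]], [5.5, [0, 0, 0], [0, 0, 0]]]}}

```text
time: 42.97
tool_pos: [0.594, 0.0282, 0.1044]
ee_rot: [3.141, 0.0, 2.418]
wrist_force: [-0.2, 0.1, 1.1]
width: 0.0635
```

Request:
{"name": "play_rows", "arguments": {"rows": [[5.5, [0, 0, 0], [0, 0, 0]], [5.5, [0, 0, 0], [0, 0, 0]], [5.5, [0, 0, 1], [0, 0, 0]], [5.5, [0, 0, 3], [0, 0, 0]], [5.5, [0, 0, 5.5], [0, 0, 0]], [5.5, [0, 0, 8.5], [0, 0, 0]], [5.5, [0, 0, 11], [0, 0, 0]], [5.5, [0, 0, 11], [0, 0, 0]]]}}

```text
time: 43.63
tool_pos: [0.5964, 0.0284, 0.2209]
ee_rot: [3.134, 0.009, 2.418]
wrist_force: [0.4, -0.6, -0.0]
width: 0.0635
```

Request:
{"name": "play_rows", "arguments": {"rows": [[5.5, [-1, -3.9, 0], [0, 0, 0]], [5.5, [-2, -7.8, 0], [0, 0, 0]], [5.5, [-3, -11.7, 0], [0, 0, 0]], [5.5, [-4, -15.6, 0], [0, 0, 0]], [5.5, [-5, -19.5, 0], [0, 0, 0]], [5.5, [-6, -23.4, 0], [0, 0, 0]], [5.5, [-7, -27.2, 0], [0, 0, 0]], [5.5, [-8, -31, 0], [0, 0, 0]]]}}

```text
time: 44.3
tool_pos: [0.5125, -0.2829, 0.212]
ee_rot: [3.142, -0.003, 2.418]
wrist_force: [1.2, 0.3, -1.1]
width: 0.0631
```

Request:
{"name": "play_rows", "arguments": {"rows": [[5.5, [-1, -3.9, 0], [0, 0, 0]], [5.5, [-2.1, -7.8, 0], [0, 0, 0]], [5.5, [-2.1, -7.8, 0], [0, 0, 0]], [5.5, [-2.1, -7.8, 0], [0, 0, 0]]]}}

```text
time: 44.63
tool_pos: [0.4913, -0.3612, 0.2113]
ee_rot: [3.141, -0.004, 2.414]
wrist_force: [-0.2, 0.2, -1.3]
width: 0.0634
```

Run:
```python
from h import *
w=snapshot("wrist"); save(w,"w16");o=get_obs(); print(o["tool_pos"],o["ee_rot"],o["width"],o["wrist_force"])
L=np.array([.750,-.661]);W=np.array([.661,.750]);c=np.array([.4478,-.3197])
print(w2p(w,[np.r_[c+a*.122*L+b*.072*W,.022] for a,b in((1,1),(1,-1),(-1,-1),(-1,1))]).round().tolist())
```

```text
[ 0.4920498  -0.35975474  0.2118687 ] [ 3.14070715 -0.0035849   2.41599522] 0.06323164028356867 [ 0.04097685 -0.11694104 -1.28084177]
[[394.0, 274.0], [245.0, 275.0], [228.0, -11.0], [409.0, -12.0]]
```

View pics/w16.png

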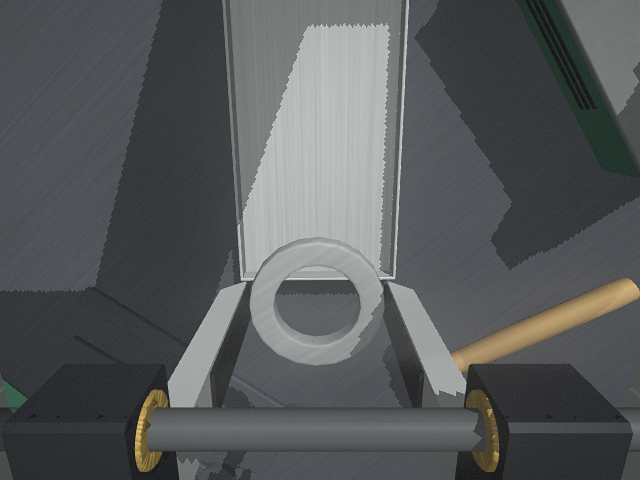

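The tray's inner corners match the prediction (394,274)/(245,275), and the spacer is held level. Lowering it into the far end.

Request:
{"name": "play_rows", "arguments": {"rows": [[5.5, [0, 0, -3.5], [0, 0, 0]], [5.5, [0, 0, -7], [0, 0, 0]], [5.5, [0, 0, -10.5], [0, 0, 0]], [5.5, [0, 0, -14], [0, 0, 0]], [5.5, [0, 0, -16.5], [0, 0, 0]], [5.5, [0, 0, -18], [0, 0, 0]], [5.5, [0, 0, -19], [0, 0, 0]], [5.5, [0, 0, -19.4], [0, 0, 0]]]}}

```text
time: 45.35
tool_pos: [0.4924, -0.3572, 0.0176]
ee_rot: [3.141, -0.004, 2.42]
wrist_force: [-0.6, 0.3, -2.0]
width: 0.0634
```

Request:
{"name": "play_rows", "arguments": {"rows": [[5.5, [0, 0, 0], [0, 0, 0]], [5.5, [0, 0, 0], [0, 0, 0]], [5.5, [0, 0, -0.3], [0, 0, 0]], [5.5, [0, 0, -0.6], [0, 0, 0]], [5.5, [0, 0, -0.8], [0, 0, 0]], [5.5, [0, 0, -0.8], [0, 0, 0]], [5.5, [0, 0, -0.8], [0, 0, 0]]]}}

```text
time: 45.93
tool_pos: [0.4928, -0.3597, 0.012]
ee_rot: [3.141, -0.0, 2.418]
wrist_force: [-0.2, -0.4, -2.2]
width: 0.0635
```

Request:
{"name": "play_rows", "arguments": {"rows": [[5.5, [0, 0, -0.2], [0, 0, 0]], [5.5, [0, 0, -0.4], [0, 0, 0]], [5.5, [0, 0, -0.4], [0, 0, 0]], [8, [0, 0, -0.4], [0, 0, 0]], [8, [0, 0, -0.4], [0, 0, 0]], [8, [0, 0, -0.4], [0, 0, 0]], [8, [0, 0, -0.4], [0, 0, 0]], [8, [0, 0, 1], [0, 0, 0]]]}}

```text
time: 46.6
tool_pos: [0.4912, -0.3582, 0.0193]
ee_rot: [3.142, -0.006, 2.418]
wrist_force: [-0.9, 0.7, -0.6]
width: 0.0798
```

Request:
{"name": "play_rows", "arguments": {"rows": [[8, [0, 0, 3.5], [0, 0, 0]], [8, [0, 0, 7], [0, 0, 0]], [8, [0, 0, 11], [0, 0, 0]], [8, [0, 0, 15], [0, 0, 0]], [9.4, [0, 0, 19], [0, 0, 0]], [9.4, [1, 3.9, 19], [0, 0, 0]], [9.4, [2, 7.8, 19], [0, 0, 0]], [9.4, [3, 11.7, 19], [0, 0, 0]]]}}

```text
time: 47.27
tool_pos: [0.5234, -0.2423, 0.2138]
ee_rot: [3.141, 0.003, 2.416]
wrist_force: [0.8, 0.5, -0.4]
width: 0.0938
```

Request:
{"name": "play_rows", "arguments": {"rows": [[9.4, [1, 3.9, 0], [0, 0, 0]], [9.4, [2, 7.8, 0], [0, 0, 0]], [9.4, [3, 11.7, 0], [0, 0, 0]], [9.4, [4, 15.6, 0], [0, 0, 0]], [9.4, [5, 19.5, 0], [0, 0, 0]], [9.4, [6, 23.4, 0], [0, 0, 0]], [9.4, [7.1, 27.1, 0], [0, 0, 0]], [9.4, [7.1, 27.1, 0], [0, 0, 0]]]}}

```text
time: 47.93
tool_pos: [0.5947, 0.0352, 0.212]
ee_rot: [3.138, -0.002, 2.426]
wrist_force: [-0.3, -1.8, 0.4]
width: 0.094
```

Run:
```python
from h import *
w=snapshot("wrist"); save(w,"w17");t=snapshot("top"); save(t,"t17");o=get_obs(); print(o["tool_pos"],o["ee_rot"],o["width"],o["wrist_force"])
for n in("race_a_mid","spacer_a_mid"):
  print(n,[(d["confidence"],d["point"],p2w(t,[d["point"][::-1]],.01).round(3).tolist()) for d in silhouettes("top",n)])
print("race wrist",[(d["confidence"],d["point"]) for d in silhouettes("wrist","race_a_mid")],w2p(w,[[.594,.0285,.1]]))
```

```text
[0.59394226 0.0297981  0.21197475] [-3.14125117e+00  3.08451249e-04  2.42103160e+00] 0.09396299767545568 [-0.78003628 -0.17078961 -0.52956797]
race_a_mid [(0.93, [327.0, 249.8], [[0.382, 0.225]]), (0.84, [232.0, 199.8], [[0.597, 0.351]]), (0.81, [275.7, 258.6], [[0.498, 0.209]]), (0.76, [284.4, 157.0], [[0.474, 0.443]]), (0.65, [239.2, 329.3], [[0.586, 0.048]])]
spacer_a_mid []
race wrist [(0.85, [7.3, 572.3]), (0.71, [213.7, 297.4]), (0.6, [19.0, 381.8])] [[308.79173954 240.15767403]]
```

Request:
{"name": "play_rows", "arguments": {"rows": [[9.4, [0, 0, -3], [0, 0, 0]], [9.4, [0, 0, -6], [0, 0, 0]], [9.4, [0, 0, -9], [0, 0, 0]], [9.4, [0, 0, -11], [0, 0, 0]], [9.4, [0, 0, -12.2], [0, 0, 0]], [9.4, [0, 0, -12.6], [0, 0, 0]], [9.4, [0, 0, -12.6], [0, 0, 0]], [9.4, [0, 0, -12.6], [0, 0, 0]]]}}

```text
time: 48.85
tool_pos: [0.5948, 0.0276, 0.0876]
ee_rot: [3.14, 0.002, 2.417]
wrist_force: [0.6, 0.5, 0.3]
width: 0.0939
```

Request:
{"name": "play_rows", "arguments": {"rows": [[5.5, [0, 0, 0], [0, 0, 0]], [5.5, [0, 0, 0], [0, 0, 0]], [5.5, [0, 0, 0], [0, 0, 0]], [5.5, [0, 0, 0], [0, 0, 0]], [5.5, [0, 0, 0], [0, 0, 0]], [5.5, [0, 0, 0], [0, 0, 0]], [5.5, [0, 0, 0], [0, 0, 0]], [5.5, [0, 0, 0], [0, 0, 0]]]}}

```text
time: 49.52
tool_pos: [0.5938, 0.028, 0.0866]
ee_rot: [-3.141, 0.001, 2.418]
wrist_force: [-2.0, -1.0, 3.9]
width: 0.0641
```

Request:
{"name": "play_rows", "arguments": {"rows": [[5.5, [0, 0, 0], [0, 0, 0]], [5.5, [0, 0, 0], [0, 0, 0]], [5.5, [0, 0, 0], [0, 0, 0]]]}}

```text
time: 49.77
tool_pos: [0.5939, 0.028, 0.0866]
ee_rot: [-3.141, 0.001, 2.418]
wrist_force: [-2.7, -1.6, 4.5]
width: 0.0637
```

Request:
{"name": "play_rows", "arguments": {"rows": [[5.5, [0, 0, 1], [0, 0, 0]], [5.5, [0, 0, 2.5], [0, 0, 0]], [5.5, [0, 0, 4], [0, 0, 0]], [5.5, [0, 0, 6], [0, 0, 0]], [5.5, [0, 0, 8], [0, 0, 0]], [5.5, [0, 0, 11], [0, 0, 0]], [5.5, [0, 0, 13], [0, 0, 0]], [5.5, [0, 0, 13], [0, 0, 0]]]}}

```text
time: 50.43
tool_pos: [0.5962, 0.0288, 0.2211]
ee_rot: [3.135, 0.007, 2.418]
wrist_force: [1.2, 0.3, -1.8]
width: 0.0637
```

Request:
{"name": "play_rows", "arguments": {"rows": [[5.5, [-2, -3.2, 0], [0, 0, 0]], [5.5, [-4, -6.4, 0], [0, 0, 0]], [5.5, [-6, -9.6, 0], [0, 0, 0]], [5.5, [-8, -12.8, 0], [0, 0, 0]], [5.5, [-10, -16, 0], [0, 0, 0]], [5.5, [-12, -19.2, 0], [0, 0, 0]], [5.5, [-14, -22.4, 0], [0, 0, 0]], [5.5, [-16, -25.6, 0], [0, 0, 0]]]}}

```text
time: 51.1
tool_pos: [0.4322, -0.2281, 0.2135]
ee_rot: [3.141, -0.003, 2.418]
wrist_force: [0.8, -0.3, -3.0]
width: 0.0642
```

Request:
{"name": "play_rows", "arguments": {"rows": [[5.5, [-1.6, -2.6, 0], [0, 0, 0]], [5.5, [-3.1, -5.2, 0], [0, 0, 0]], [5.5, [-3.1, -5.2, 0], [0, 0, 0]], [5.5, [-3.1, -5.2, -3], [0, 0, 0]], [5.5, [-3.1, -5.2, -6], [0, 0, 0]], [5.5, [-3.1, -5.2, -9], [0, 0, 0]], [5.5, [-3.1, -5.2, -12], [0, 0, 0]], [5.5, [-3.1, -5.2, -14], [0, 0, 0]]]}}

```text
time: 51.77
tool_pos: [0.401, -0.2769, 0.0706]
ee_rot: [3.14, -0.007, 2.418]
wrist_force: [-0.3, -0.1, -4.0]
width: 0.0642
```

Request:
{"name": "play_rows", "arguments": {"rows": [[5.5, [0, 0, -1.5], [0, 0, 0]], [5.5, [0, 0, -3], [0, 0, 0]], [5.5, [0, 0, -4.3], [0, 0, 0]], [5.5, [0, 0, -5.3], [0, 0, 0]], [5.5, [0, 0, -6], [0, 0, 0]], [5.5, [0, 0, -6], [0, 0, 0]], [5.5, [0, 0, -6], [0, 0, 0]], [5.5, [0, 0, -6], [0, 0, 0]]]}}

```text
time: 52.43
tool_pos: [0.4035, -0.28, 0.0167]
ee_rot: [3.141, 0.002, 2.418]
wrist_force: [0.8, -0.3, -2.7]
width: 0.0642
```

Request:
{"name": "play_rows", "arguments": {"rows": [[5.5, [0, 0, -0.3], [0, 0, 0]], [5.5, [0, 0, -0.6], [0, 0, 0]], [5.5, [0, 0, -0.7], [0, 0, 0]], [5.5, [0, 0, -0.7], [0, 0, 0]], [8, [0, 0, -0.7], [0, 0, 0]], [8, [0, 0, -0.7], [0, 0, 0]], [8, [0, 0, -0.7], [0, 0, 0]], [8, [0, 0, -0.7], [0, 0, 0]]]}}

```text
time: 53.1
tool_pos: [0.4031, -0.2799, 0.0093]
ee_rot: [3.142, 0.001, 2.418]
wrist_force: [-1.1, -0.4, -0.1]
width: 0.0798
```

Request:
{"name": "play_rows", "arguments": {"rows": [[8, [0, 0, 0.5], [0, 0, 0]], [8, [0, 0, 3], [0, 0, 0]], [8, [0, 0, 7], [0, 0, 0]], [8, [0, 0, 11], [0, 0, 0]], [8, [0, 0, 15], [0, 0, 0]], [8, [0, 0, 19], [0, 0, 0]], [8, [-5, 3, 20], [0, 0, 0]], [8, [-8, 5, 20], [0, 0, 0]]]}}

```text
time: 53.77
tool_pos: [0.3341, -0.2376, 0.2125]
ee_rot: [-3.141, 0.007, 2.418]
wrist_force: [-0.6, -0.3, 0.9]
width: 0.0801
```

Run:
```python
from h import *
t=snapshot("top"); s=snapshot("side"); o=get_obs(); print(o["time"],o["tool_pos"],o["width"],o["wrist_force"])
cv2.imwrite("pics/c18.png",np.hstack([cv2.resize(t["pixels"][130:380,120:570],(540,300)),cv2.resize(s["pixels"][150:330,220:440],(258,300))])[...,::-1])
```

```text
53.8667 [ 0.32973229 -0.23370321  0.20994056] 0.07983762324278618 [-0.6548906  -1.10168881  0.10778099]
```

View pics/c18.png

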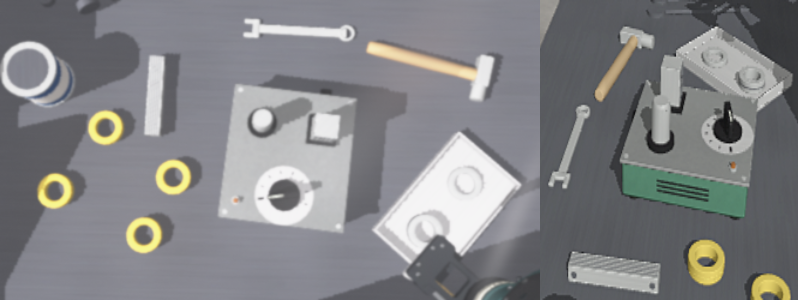

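The final views show both rings flat and apart in the tray and the knob at off. The keeper is flat on the bench and the bystanders are in place. Handing in.

```bash
python3 -c "
from bench import *
print(close_job())"
```

```text
the job is handed in; nothing more can be done
None
```

The job is done and handed in at about 54 s of robot time.

- **Stacking:** two rings were on the bench, one grooved thick race and one thin spacer; the yellow look-alikes were left alone. I stacked the race, then the spacer, on the pole and laid the keeper across both limbs.
- **Switch:** three clicks were due, two for the race and one for the spacer. I turned the knob 90° clockwise to tap 3, let go and rested it there about 1.5 s. Then I turned it back to off.
- **Unloading:** I laid the keeper flat on the bench, near where it started, and put the rings flat in the tray.

**Last checks:** the top and side pictures show both rings flat and apart in the tray, the pointer at the off mark, and the keeper flat. The tin, wrench and hammer look undisturbed, and the gripper was empty and clear of everything.

**What went wrong:** the first grip on the keeper failed because I lifted before the fingers had closed, and it shifted the keeper about 6 mm on the bench. I measured it again and the second grip held.

**Disagreements:** the trained networks sometimes missed the keeper or pointed at something else, and never found the spacer from the top or wrist camera. For those I relied on my own measurements from the images.

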